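# Unlock, load and lock the drip rail

## Robot

A 6-joint arm with a two-finger parallel gripper is mounted at the origin on the work surface. World frame = base frame: x ahead of the robot, y to its left, z up, the work surface at z = 0. Lengths are in m, angles in rad, forces in N, time in s.
With the tool pointing down it reaches from about 0.425 to 0.95 m from the base axis. Payload 14.7 kg.
Tool frame: the origin (TCP) lies at the centre of the arm's flange, where the gripper is bolted on; the fingertips stand 173 mm ahead of it and the grasp point (between the pads) lies 155 mm ahead of it; z points along the fingers, y is the line along which they close (so a half turn about z gives the same grasp; the last joint's range is limited). The gripper opens to 85 mm and grips with 20 to 120 N. Pads are 22 mm wide; open, the fingers measure 114 mm over their backs; the gripper's body (76 mm by 85 mm) begins 54 mm behind the grasp point. The pads swing forward as they close: fully open they stand 13 mm farther back than shut.
Start: joints at [-1.165, 0.48, 1.596, -0, 1.065, -0.047], TCP at [0.284, -0.584, 0.405] pointing down, gripper open.
Joint ranges: [-2.75, 2.75], [-0.82, 2.05], [0.23, 2.67], [-1.56, 4.7], [0.09, 2.69], [-2.92, 2.92]. Speed limits (rad/s): [1.89, 1.89, 2.39, 3.01, 3.01, 3.01].

## Interface

Orientations are given as a rotation vector (axis times angle).
In Python, from cell import arm, imaging gives the robot as it stands.
- The arm moves only by the tool move_arm, never from a script. Its argument "series" is a list of rows, each a list of 7 numbers: the shift along the world's x, y, z in m, then the turn, a rotation vector about the world's x, y, z in degrees, then the opening, from 0 (shut) to 1 (fully open). A call has 1 to 8 rows; each row is the pose to reach, as a shift and turn from the pose commanded when the call began; what a row does not reach only later rows make up. A row lasts 1/8 s, in which the tool goes at most 62.5 mm and 10.7 degrees, less where a joint would pass 70% of its speed; a pose out of reach is approached as far as the arm can. A call with a gripper value outside its range is refused whole. The fingers move at their own pace and stop on an object; "force" is the grip in N (left out, the last holds). Time passes only in rows, so rows that repeat a pose let the fingers close. It gives the time, the measured TCP pose, the force, the opening and the grip force at its end, in the units of the state.
- arm.get_state(): the state, without advancing time (a new reading comes with each control period).
- imaging.read_camera(name): name is "scene" or "top" or "wrist"; returns a dict with "pixels" (384x512x3 uint8, red, green, blue), "fx", "fy", "cx", "cy" (pixels), "rvec" (rotation vector, rad) and "tvec" (3), from world to camera coordinates, as OpenCV has them. Camera axes: x right, y down, z forward; pixel columns grow to the right and rows downward; lengths in m; the calibration is good to about 2 mm. A picture is of the moment at which its call begins. There is no depth.
- arm.sign_off(): hands the job in; it is judged then, once.
The state is a dict: "clock": time; "joint_positions": joint angles; "joint_velocities": joint speeds; "joint_efforts": joint torques, N m; "ee_pos": TCP position; "orientation": TCP orientation; "ft_force": force on the tool from outside, world axes, zero at the start; "torque": the same for the moment, N m; "opening": opening from 0.0 (shut) to 1.0 (fully open); "gripper_force": force on a finger pad.
Only numpy, scipy, OpenCV 4.12 (cv2) and the standard library are available. Lean on these libraries where they do the work, as an engineer would, in place of code of your own. Each camera call takes 0.05 s, during which the arm holds its last target. There are 200 camera calls.

## Task

Draw the stop pin up out of its bore in the drip rail and park it in the side notch at the rail's end, its collar resting on the bracket. Then hang every vial carrier standing on the bench on the rail at its free loading end and slide it along the rail until it is centred on a mark over the drip tray, one carrier to a mark, any mark; never lift a carrier over the tray through the air. Last, put the pin back fully home in its bore to lock them in. Leave the other things on the bench where they are.

Things in the scene. Friction and masses are not known exactly. Their poses are not given: they have to be found in the camera images.
- station: drip station, fixed: flat horizontal aluminium rail along its y (400 mm long, 28 mm wide in x, 12 mm thick, top 185 mm above the bench) on a post at each end, tops flush. Under it a white drip tray 160 x 270 mm, 30 mm high, y -190 to +80 mm. Outside the +y post a bracket with the side notch. Origin on the bench under the rail's middle; x points away from the robot at yaw 0, z up
- bore (a point): centre of the vertical 16 mm bore through the rail at its top face, at y = +85 mm on the station; its axes are the station's. The stop pin stands in it at the start
- notch (a point): parked place of the pin, on the top face (flush with the rail's) of the 12 mm thick side bracket, at y = +240 mm on the station. A slot 15 mm wide in x between two prongs 20 mm wide, open above, below and to +y; its end wall is 10 mm from here to -y, the prong tips 34 mm to +y. The pin's shank hangs in it, the collar rests on the prongs. Axes as the station's
- load (a point): middle of the loading section, the free end of the rail between the bore and the +y post, on the rail's top face, at y = +140 mm on the station; axes as the station's
- pin: the steel stop pin, 92 mm long, upright: shank 12 mm diameter and 40 mm long, above it a collar 30 mm diameter and 6 mm thick, above that a round grip 20 mm diameter and 46 mm long (46 to 92 mm above the origin). Origin at the lower tip of the shank, z along the pin, up
- pin_collar (a point): on the pin's axis at the underside of the collar, 40 mm above the tip; level with the rail's top when the pin is seated or parked
- mark0 (a point): one of three black marks across the rail over the drip tray, centre on the rail's top face, at y = -120 mm on the station (70 mm apart); axes as the station's
- mark1 (a point): one of three black marks across the rail over the drip tray, centre on the rail's top face, at y = -50 mm on the station (70 mm apart); axes as the station's
- mark2 (a point): one of three black marks across the rail over the drip tray, centre on the rail's top face, at y = 20 mm on the station (70 mm apart); axes as the station's
- carrier0: white plastic vial carrier, upright, 180 g, three alike, absent in some starts. Basket 60 (x) x 50 (y) x 50 mm high with four amber vials; above it a hook (see its point), and on the hook's top bar the grip tab: 12 mm thick in x, 36 mm long in y, from 125 to 165 mm above the foot, to be gripped from above. Origin at the centre of the foot, z up
- hook0 (a point): carrier0: middle of the underside of the hook's top bar, 113 mm above the foot; rests on the rail when hung. Hook 30 mm wide in y: back plate at x -30 to -22 mm, top bar 12 mm thick, lip at x 22 to 30 mm hanging 16 mm below this point. The mouth faces +x, 50 to 97 mm above the foot: the rail goes in sideways under the lip, then lower the carrier onto it
- carrier1: white plastic vial carrier, upright, 180 g, three alike, absent in some starts. Basket 60 (x) x 50 (y) x 50 mm high with four amber vials; above it a hook (see its point), and on the hook's top bar the grip tab: 12 mm thick in x, 36 mm long in y, from 125 to 165 mm above the foot, to be gripped from above. Origin at the centre of the foot, z up
- hook1 (a point): carrier1: middle of the underside of the hook's top bar, 113 mm above the foot; rests on the rail when hung. Hook 30 mm wide in y: back plate at x -30 to -22 mm, top bar 12 mm thick, lip at x 22 to 30 mm hanging 16 mm below this point. The mouth faces +x, 50 to 97 mm above the foot: the rail goes in sideways under the lip, then lower the carrier onto it
- carrier2: white plastic vial carrier, upright, 180 g, three alike, absent in some starts. Basket 60 (x) x 50 (y) x 50 mm high with four amber vials; above it a hook (see its point), and on the hook's top bar the grip tab: 12 mm thick in x, 36 mm long in y, from 125 to 165 mm above the foot, to be gripped from above. Origin at the centre of the foot, z up
- hook2 (a point): carrier2: middle of the underside of the hook's top bar, 113 mm above the foot; rests on the rail when hung. Hook 30 mm wide in y: back plate at x -30 to -22 mm, top bar 12 mm thick, lip at x 22 to 30 mm hanging 16 mm below this point. The mouth faces +x, 50 to 97 mm above the foot: the rail goes in sideways under the lip, then lower the carrier onto it
- beaker: bystander, leave it where it is: glass beaker, 68 mm wide, 85 mm high. Origin at its underside
- mortar: bystander, leave it where it is: white porcelain mortar bowl, 90 mm wide, 50 mm high. Origin at its underside
- reagent: bystander, leave it where it is: amber reagent bottle, 72 mm wide, 140 mm high. Origin at its underside
- jar: bystander, leave it where it is: white plastic jar, 70 mm wide, 75 mm high. Origin at its underside
- dish: bystander, leave it where it is: white porcelain evaporating dish, 66 mm wide, 25 mm high, on the bench under the loading end of the rail. Origin at its underside
- spatula: bystander, leave it where it is: steel spatula, 170 mm long, lying flat. Origin under its middle
- tipbox: bystander, leave it where it is: grey box of pipette tips, 120 x 85 x 55 mm. Origin at its underside

How it is judged:
By the outcome, as a careful person would: the job done as asked, in the order asked, and still so for the second after the job is handed in, with the robot touching nothing.
Of carrier0, carrier1, carrier2 only 2 to 3 are there at a start; the rules pass over those that are not, and their reading is None.
At some moment in a run one of carrier0, carrier1, carrier2 may be knocked a few centimetres aside while the robot is not near it.
It also fails if it takes over 210 s, if anything falls off the work surface, if the arm or the gripper's body presses on something with over 40 N, if the wrist force passes 120 N, or if a joint passes its speed limit or range.

## Working session

There is one attempt and no reset: what is moved stays moved. The work goes in short steps, Python scripts to look and compute and a tool call to move; the robot and the scene stay as the last step left them, time stands still between calls to the robot, and variables do not carry over. Pictures are saved under pics/ and viewed, at most 14 in all, crops included, and the job is handed in when it is done.

Besides the shell and the picture viewer there is one more tool, called after "Emit:" in YAML: its name, and indented under it one key for each argument. move_arm: Moves the arm, as the interface text tells. Its arguments: {"type":"object","properties":{"series":{"type":"array"},"force":{"type":"number"}},"required":["series"]}

```bash
mkdir -p pics
cat > h.py <<'E'
import cv2,numpy as np
from cell import arm,imaging
def cap(n,fn=None):
    d=imaging.read_camera(n)
    if fn: cv2.imwrite('pics/'+fn,cv2.cvtColor(d['pixels'],cv2.COLOR_RGB2BGR))
    d['R']=cv2.Rodrigues(np.array(d['rvec'],float))[0]; d['t']=np.array(d['tvec'],float).ravel()
    d['C']=-d['R'].T@d['t']; return d
def ray(d,u,v):
    return d['R'].T@np.array([(u-d['cx'])/d['fx'],(v-d['cy'])/d['fy'],1])
def onz(d,u,v,z):
    r=ray(d,u,v); return d['C']+r*(z-d['C'][2])/r[2]
def proj(d,p):
    q=d['R']@np.array(p,float)+d['t']; return np.array([d['fx']*q[0]/q[2]+d['cx'],d['fy']*q[1]/q[2]+d['cy']])
def tri(d1,p1,d2,p2):
    A=[];b=[]
    for d,p in((d1,p1),(d2,p2)):
        r=ray(d,*p);r/=np.linalg.norm(r);P=np.eye(3)-np.outer(r,r);A.append(P);b.append(P@d['C'])
    return np.linalg.solve(A[0]+A[1],b[0]+b[1])
E
python3 - <<'E'
from h import *
a=cap('top','top0.png');b=cap('scene','scene0.png');w=cap('wrist')
for d in(a,b,w):print(d['fx'],d['C'],d['R'][2])
s=arm.get_state();print(s)
for n in('top','scene'):
    i=cv2.imread(f'pics/{n}0.png');cv2.imwrite(f'pics/{n}0b.png',cv2.resize(i,(800,600),interpolation=cv2.INTER_CUBIC))
E
```

```text
363.35674940626313 [ 0.45381606 -0.00741131  1.4139751 ] [ 0.08501832 -0.00494341 -0.99636713]
431.69545608832965 [ 1.48902014 -0.3935889   0.84568025] [-0.75910539  0.30397152 -0.57563906]
288.53982548206653 [ 0.34849861 -0.55282061  0.37384041] [-0.25492699 -0.12452272 -0.95890892]
{'clock': 0.15, 'joint_positions': array([-1.16459179e+00,  4.80719313e-01,  1.59672347e+00,  5.96207859e-06,
        1.06509757e+00, -4.65865607e-02]), 'joint_velocities': array([ 0.0007376 , -0.00022985, -0.00048735, -0.00176279, -0.00116054,
        0.00109011]), 'joint_efforts': array([-2.66155957e-04, -9.51148510e+01, -4.30461681e+01, -3.07560560e-05,
        8.23622133e-03, -3.14389854e-05]), 'ee_pos': array([ 0.28432985, -0.58435113,  0.40420139]), 'orientation': array([-3.06051634e+00, -7.04968435e-01,  2.58095268e-04]), 'ft_force': array([-0.13183944, -0.56781678,  0.51504739]), 'torque': array([0.01145935, 0.00286386, 0.01153428]), 'gripper_force': 0.0, 'opening': 1.0009353485412318}
```

View pics/top0b.png

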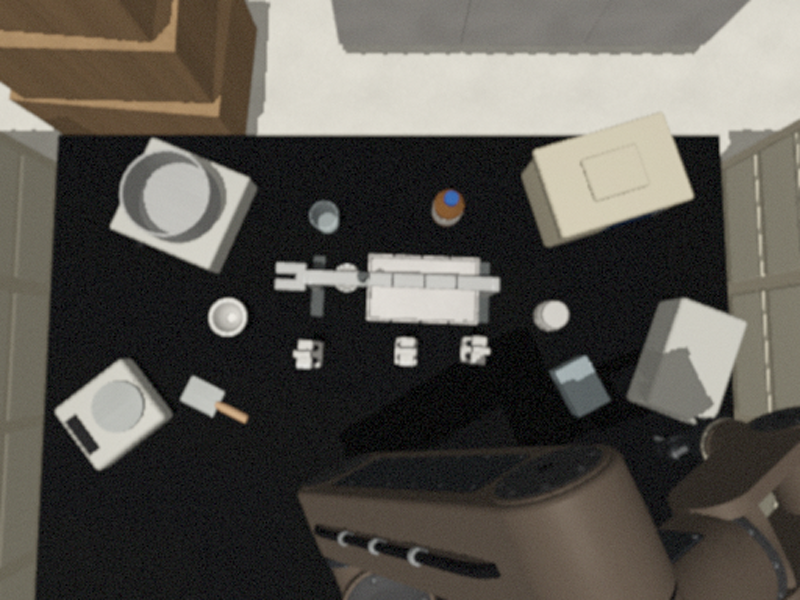

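View pics/scene0b.png

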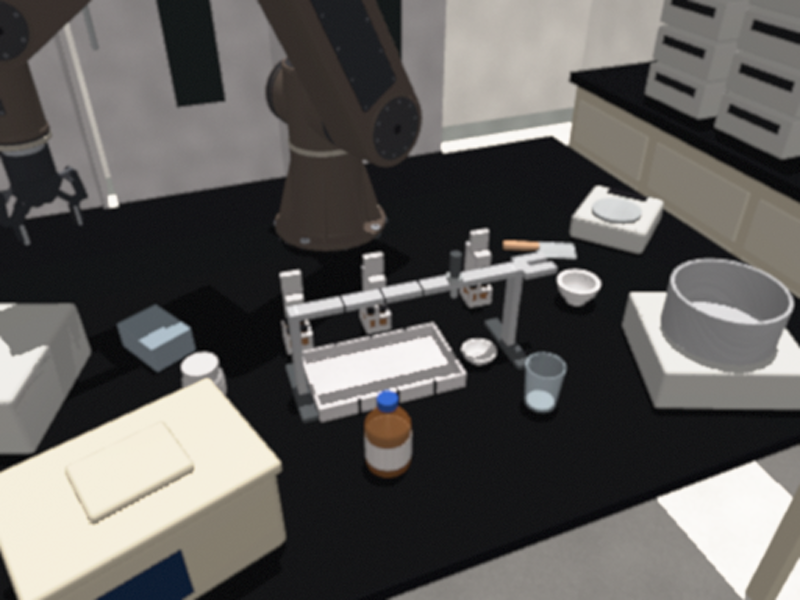

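The top view shows the rail running along world y at 800-px row ~281 (columns 275–500), with the notch at the left end and the pin near (363,280). Three carriers stand on the robot side at (309,353), (405,351) and (475,349). Next I'll measure the rough positions.

Run:
```python
from h import *
d=cap('top','top1.png')
k=0.64
for n,u,v,z in[('railend',500,284,.185),('tips',275,275,.185),('m',393,281,.185),('m',425,281,.185),('m',457,282,.185),('pin',363,280,.277),('c',305,354,.165),('c',405,350,.165),('c',478,350,.165)]:
    print(n,onz(d,u*k,v*k,z).round(3))
c=d['pixels'][130:270,150:350]
cv2.imwrite('pics/c1.png',cv2.cvtColor(cv2.resize(c,None,fx=4,fy=4,interpolation=cv2.INTER_CUBIC),cv2.COLOR_RGB2BGR))
```

```text
railend [ 0.59  -0.243  0.185]
tips [0.61  0.247 0.185]
m [ 0.597 -0.01   0.185]
m [ 0.596 -0.079  0.185]
m [ 0.594 -0.149  0.185]
pin [0.588 0.051 0.277]
c [0.438 0.183 0.165]
c [ 0.447 -0.036  0.165]
c [ 0.446 -0.196  0.165]
```

View pics/c1.png

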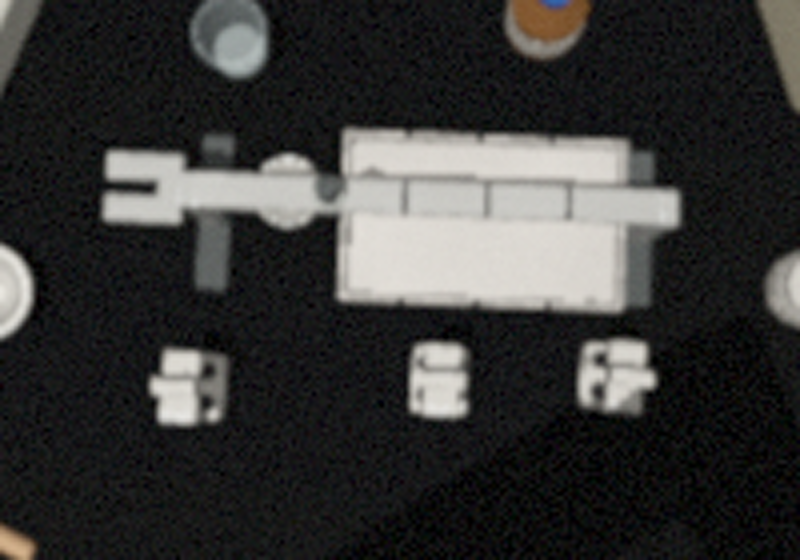

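Emit:
move_arm:
  series:
    - [0.02, 0.05, 0.09, 0, 0, 6, 1]
    - [0.06, 0.11, 0.1, 0, 0, 14, 1]
    - [0.09, 0.17, 0.1, 0, 0, 22, 1]
    - [0.12, 0.22, 0.1, 0, 0, 30, 1]
    - [0.14, 0.28, 0.1, 0, 0, 38, 1]
    - [0.17, 0.33, 0.1, 0, 0, 46, 1]
    - [0.19, 0.39, 0.1, 0, 0, 54, 1]
    - [0.22, 0.44, 0.1, 0, 0, 62, 1]

```text
clock: 1.2
ee_pos: [0.4904, -0.1698, 0.5048]
orientation: [2.256, 2.186, 0.0]
ft_force: [1.5, -0.7, 0.3]
opening: 1.001
gripper_force: 0.0
```

Emit:
move_arm:
  series:
    - [0.02, 0.05, 0, 0, 0, 0, 1]
    - [0.03, 0.1, 0, 0, 0, 0, 1]
    - [0.05, 0.15, 0, 0, 0, 0, 1]
    - [0.06, 0.19, 0, 0, 0, 0, 1]
    - [0.06, 0.19, 0, 0, 0, 0, 1]
    - [0.06, 0.19, 0, 0, 0, 0, 1]

```text
clock: 1.95
ee_pos: [0.55, 0.018, 0.5045]
orientation: [-2.26, -2.182, 0.001]
ft_force: [0.6, 0.0, -0.1]
opening: 1.0
gripper_force: 0.0
```

Run:
```python
from h import *
w=cap('wrist','w1.png');t=cap('top','top2.png')
s=arm.get_state();print(s['clock'],s['ee_pos'],s['orientation'],s['joint_positions'].round(2),w['C'],w['R'][2])
cv2.imwrite('pics/w1b.png',cv2.resize(cv2.imread('pics/w1.png'),(800,600),interpolation=cv2.INTER_CUBIC))
```

```text
2.05 [0.54996708 0.01729894 0.50463156] [ 2.26194404e+00  2.18013845e+00 -4.26584281e-04] [-0.02  0.25  1.7  -0.    1.2   0.01] [0.5518303  0.09002855 0.4741602 ] [-0.0097173  -0.28507845 -0.95845493]
```

View pics/w1b.png

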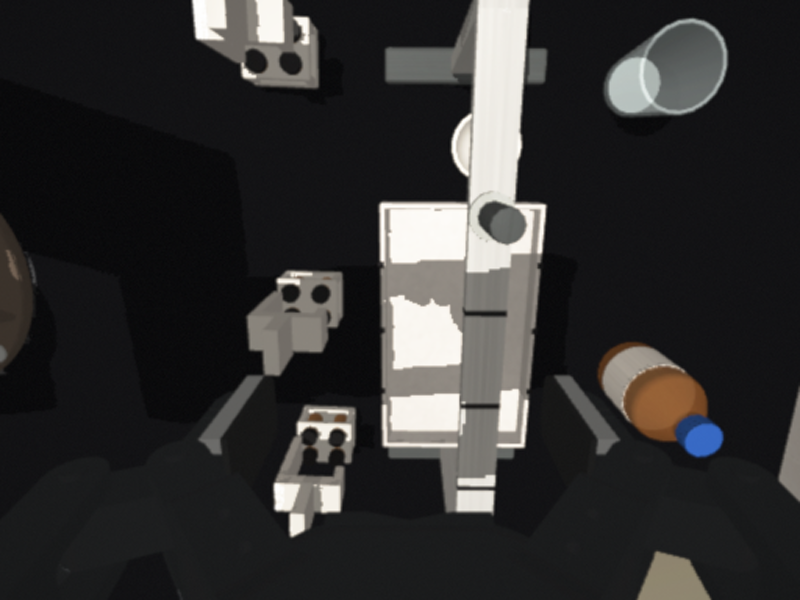

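The wrist view shows the marks at 800-px (485,313), (480,406) and (476,488), the pin top at (508,223), and the carriers at left. I'll compute the station pose from the mark centroids.

```bash
cat >> h.py <<'E'
def marks(w,guess):
    g=cv2.cvtColor(w['pixels'],cv2.COLOR_RGB2GRAY); out=[]
    for u,v in guess:
        u0,v0=int(u)-17,int(v)-5
        m=(g[v0:v0+11,u0:u0+35]<45).astype(np.uint8)
        n,l,st,c=cv2.connectedComponentsWithStats(m)
        b=[i for i in range(1,n) if l[int(c[i][1]+.5),int(c[i][0]+.5)]==i or True]
        # component nearest the middle
        i=min(b,key=lambda i:np.hypot(c[i][0]-17,c[i][1]-5)); out.append((c[i]+[u0,v0],st[i]))
    return out
E
python3 - <<'E'
from h import *
w=cap('wrist')
g=cv2.cvtColor(w['pixels'],cv2.COLOR_RGB2GRAY)
P=[]
for c,st in marks(w,[(310.5,200.5),(307,260),(304.5,312)]):
    p=onz(w,c[0],c[1],.185);P.append(p);print(c,st,p.round(4))
# rail edges from gradient on loading section rows
for v in(40,60,110,180,190,220,240):
    r=cv2.GaussianBlur(g,(3,3),0)[v].astype(int);print(v,[ (u,r[u]) for u in range(288,345,2)])
for n,(u,v),z in[('collar',(495,217),.191),('top',(508,223),.237)]: print(n,onz(w,u*.64,v*.64,z).round(4))
E
```

```text
[310.24528302 199.49056604] [ 4  4 27  2 53] [ 0.6002 -0.0071  0.185 ]
[307.87755102 258.79591837] [ 6  3 23  3 49] [ 0.5984 -0.0772  0.185 ]
[319.24489796 312.18367347] [30  0  5 11 49] [ 0.6127 -0.1493  0.185 ]
40 [(288, np.int64(110)), (290, np.int64(109)), (292, np.int64(97)), (294, np.int64(97)), (296, np.int64(96)), (298, np.int64(97)), (300, np.int64(97)), (302, np.int64(116)), (304, np.int64(201)), (306, np.int64(241)), (308, np.int64(239)), (310, np.int64(239)), (312, np.int64(240)), (314, np.int64(238)), (316, np.int64(238)), (318, np.int64(238)), (320, np.int64(237)), (322, np.int64(237)), (324, np.int64(235)), (326, np.int64(236)), (328, np.int64(237)), (330, np.int64(237)), (332, np.int64(237)), (334, np.int64(205)), (336, np.int64(82)), (338, np.int64(75)), (340, np.int64(103)), (342, np.int64(104)), (344, np.int64(103))]
60 [(288, np.int64(19)), (290, np.int64(19)), (292, np.int64(19)), (294, np.int64(19)), (296, np.int64(19)), (298, np.int64(19)), (300, np.int64(35)), (302, np.int64(129)), (304, np.int64(226)), (306, np.int64(239)), (308, np.int64(237)), (310, np.int6
[... 2932 characters left out ...]
))]
240 [(288, np.int64(138)), (290, np.int64(138)), (292, np.int64(138)), (294, np.int64(122)), (296, np.int64(117)), (298, np.int64(123)), (300, np.int64(121)), (302, np.int64(122)), (304, np.int64(119)), (306, np.int64(121)), (308, np.int64(120)), (310, np.int64(118)), (312, np.int64(120)), (314, np.int64(119)), (316, np.int64(120)), (318, np.int64(123)), (320, np.int64(126)), (322, np.int64(140)), (324, np.int64(142)), (326, np.int64(142)), (328, np.int64(142)), (330, np.int64(140)), (332, np.int64(132)), (334, np.int64(118)), (336, np.int64(121)), (338, np.int64(121)), (340, np.int64(43)), (342, np.int64(10)), (344, np.int64(11))]
collar [0.6049 0.0566 0.191 ]
top [0.6031 0.0586 0.237 ]
```

Run:
```python
from h import *
w=cap('wrist')
for v,l,r in((40,303,334.8),(60,302,334),(110,299.5,330),(190,296.5,324.5),(220,295.5,322.5),(240,293.5,321)):
    a=onz(w,l,v,.185);b=onz(w,r,v,.185);print(v,a[:2].round(4),b[:2].round(4),((a+b)/2)[:2].round(4),b[0]-a[0])
# carriers: bright/white mask blobs left region
```

```text
40 [0.592  0.1449] [0.6207 0.1439] [0.6063 0.1444] 0.028758809776520233
60 [0.5911 0.1283] [0.6206 0.1273] [0.6058 0.1278] 0.029464983248480348
110 [0.5889 0.0841] [0.6183 0.083 ] [0.6036 0.0835] 0.029418691391723817
190 [0.5858 0.0037] [0.6151 0.0027] [0.6004 0.0032] 0.029230439967977584
220 [ 0.5847 -0.0299] [ 0.6138 -0.031 ] [ 0.5992 -0.0305] 0.029084288154737514
240 [ 0.5824 -0.0535] [ 0.6127 -0.0546] [ 0.5976 -0.0541] 0.030265462176340963
```

Emit:
move_arm:
  series:
    - [0.053, 0.041, 0, 0, 0, -0.4, 1]
    - [0.053, 0.041, -0.05, 0, 0, -0.4, 1]
    - [0.053, 0.041, -0.1, 0, 0, -0.4, 1]
    - [0.053, 0.041, -0.13, 0, 0, -0.4, 1]
    - [0.053, 0.041, -0.13, 0, 0, -0.4, 0.4]
    - [0.053, 0.041, -0.13, 0, 0, -0.4, 0.1]
    - [0.053, 0.041, -0.13, 0, 0, -0.4, 0.0]
    - [0.053, 0.041, -0.13, 0, 0, -0.4, 0.0]
  force: 60

```text
clock: 3.15
ee_pos: [0.6035, 0.0591, 0.3762]
orientation: [2.267, 2.172, 0.003]
ft_force: [-2.2, -1.4, 6.3]
opening: 0.216
gripper_force: 58.3
```

Emit:
move_arm:
  series:
    - [0, 0, 0, 0, 0, 0, 0]
    - [0, 0, 0, 0, 0, 0, 0]
    - [0, 0, 0, 0, 0, 0, 0]

```text
clock: 3.52
ee_pos: [0.6035, 0.0592, 0.3762]
orientation: [2.267, 2.172, 0.003]
ft_force: [-1.0, -1.7, 9.1]
opening: 0.216
gripper_force: 58.3
```

Emit:
move_arm:
  series:
    - [0, 0, 0.03, 0, 0, 0, 0]
    - [0, 0, 0.06, 0, 0, 0, 0]
    - [0, 0, 0.08, 0, 0, 0, 0]
    - [0.001, 0.04, 0.08, 0, 0, 0, 0]
    - [0.004, 0.09, 0.08, 0, 0, 0, 0]
    - [0.006, 0.13, 0.08, 0, 0, 0, 0]
    - [0.006, 0.13, 0.08, 0, 0, 0, 0]
    - [0.006, 0.13, 0.08, 0, 0, 0, 0]

```text
clock: 4.53
ee_pos: [0.609, 0.1891, 0.455]
orientation: [2.268, 2.174, 0.0]
ft_force: [-0.2, -1.0, -0.5]
opening: 0.222
gripper_force: 58.6
```

Run:
```python
from h import *
w=cap('wrist','w2.png');t=cap('scene','s2.png');cap('top','t2.png')
s=arm.get_state();print(s['ee_pos'],s['orientation'],w['C'])
a=cv2.resize(cv2.imread('pics/w2.png'),(800,600),interpolation=cv2.INTER_CUBIC)
cv2.imwrite('pics/w2b.png',a)
for q in [(.6095,.2128,.185),(.6052,.1129,.185),s['ee_pos']-[0,0,.155]]:print(proj(w,q)*1.5625,proj(t,q))
```

```text
[0.60920107 0.18825361 0.45488727] [2.26945480e+00 2.17205351e+00 7.87432522e-05] [0.61139388 0.261083   0.42468589]
[407.98715522 258.78100531] [341.64695841 167.04479609]
[407.7975736  421.90054582] [309.71857475 173.43398233]
[410.52618022 409.54740434] [338.32516025 132.63035169]
```

View pics/w2b.png

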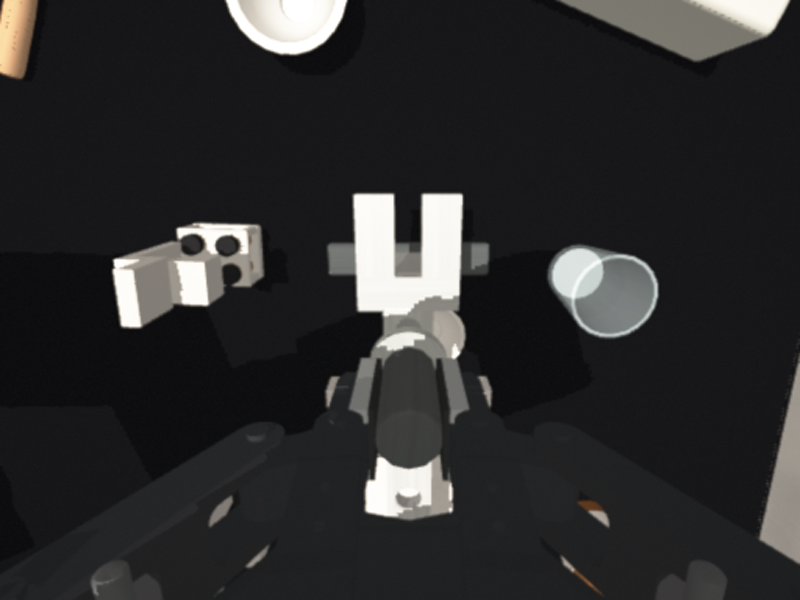

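The slot spans 800-px columns 395–422 with its end wall at row 277. The held pin's collar is centred at column ~410 and the grip's top front edge is at row 467.

Run:
```python
from h import *
w=cap('wrist');g=cv2.cvtColor(w['pixels'],cv2.COLOR_RGB2GRAY)
for v in(135,150,165,172):
    r=g[v].astype(float);L=next(u+(r[u]-120)/(r[u]-r[u+1]) for u in range(240,260) if r[u]>120>=r[u+1]);R=next(u+(120-r[u])/(r[u+1]-r[u]) for u in range(261,280) if r[u]<=120<r[u+1])
    l=next(u+(120-r[u])/(r[u+1]-r[u]) for u in range(215,250) if r[u]<=120<r[u+1]);q=next(u+(r[u]-120)/(r[u]-r[u+1]) for u in range(275,310) if r[u]>120>=r[u+1])
    print(v,[onz(w,x,v,.185)[:2].round(4) for x in(l,L,R,q)], onz(w,(L+R)/2,v,.185).round(4))
print('wall',onz(w,261,277*.64,.185),'tips',onz(w,261,194*.64,.185))
print('top edge y',onz(w,262,467*.64,.3157),'collar',onz(w,410*.64,345*.64,.2637))
```

```text
135 [array([0.5816, 0.2387]), array([0.6032, 0.2378]), array([0.6171, 0.2372]), array([0.6387, 0.2362])] [0.6102 0.2375 0.185 ]
150 [array([0.5812, 0.2264]), array([0.6026, 0.2255]), array([0.6167, 0.2249]), array([0.6382, 0.224 ])] [0.6096 0.2252 0.185 ]
165 [array([0.5796, 0.2139]), array([0.6088, 0.2126]), array([0.6147, 0.2123]), array([0.6378, 0.2113])] [0.6117 0.2125 0.185 ]
172 [array([0.5797, 0.2078]), array([0.6032, 0.2068]), array([0.6144, 0.2063]), array([0.6376, 0.2053])] [0.6088 0.2065 0.185 ]
wall [0.60913748 0.20192114 0.185     ] tips [0.61106493 0.24610558 0.185     ]
top edge y [0.60855222 0.17844975 0.3157    ] collar [0.60964023 0.19424153 0.2637    ]
```

Emit:
move_arm:
  series:
    - [0, 0.024, 0, 0, 0, 0, 0]
    - [0, 0.024, 0, 0, 0, 0, 0]
    - [0, 0.024, -0.03, 0, 0, 0, 0]
    - [0, 0.024, -0.045, 0, 0, 0, 0]
    - [0, 0.024, -0.06, 0, 0, 0, 0]
    - [0, 0.024, -0.07, 0, 0, 0, 0]
    - [0, 0.024, -0.07, 0, 0, 0, 0]

```text
clock: 5.6
ee_pos: [0.6091, 0.2131, 0.384]
orientation: [-2.268, -2.173, 0.001]
ft_force: [-0.5, -0.6, -0.7]
opening: 0.214
gripper_force: 58.6
```

Emit:
move_arm:
  series:
    - [0, 0, -0.004, 0, 0, 0, 0]
    - [0, 0, -0.0075, 0, 0, 0, 0]
    - [0, 0, -0.0085, 0, 0, 0, 0]
    - [0, 0, -0.0085, 0, 0, 0, 0]

```text
clock: 6.1
ee_pos: [0.6092, 0.2132, 0.3763]
orientation: [2.268, 2.173, 0.0]
ft_force: [0.0, 0.3, -0.9]
opening: 0.213
gripper_force: 58.7
```

Emit:
move_arm:
  series:
    - [0, 0, -0.001, 0, 0, 0, 0]
    - [0, 0, -0.001, 0, 0, 0, 0]
    - [0, 0, -0.001, 0, 0, 0, 0.35]
    - [0, 0, -0.001, 0, 0, 0, 0.5]
    - [0, 0, -0.001, 0, 0, 0, 0.8]
    - [0, 0, -0.001, 0, 0, 0, 0.8]
    - [0, 0, 0.06, 0, 0, 0, 0.9]
    - [0, 0, 0.1, 0, 0, 0, 1]

```text
clock: 7.1
ee_pos: [0.6093, 0.2132, 0.4783]
orientation: [2.268, 2.173, 0.002]
ft_force: [0.3, 0.1, 0.4]
opening: 1.0
gripper_force: 0.0
```

Emit:
move_arm:
  series:
    - [-0.04, -0.01, 0.02, 0, 0, 0, 1]
    - [-0.07, -0.05, 0.02, 0, 0, 0, 1]
    - [-0.1, -0.1, 0.02, 0, 0, 0, 1]
    - [-0.12, -0.15, 0.02, 0, 0, 0, 1]
    - [-0.13, -0.2, 0.02, 0, 0, 0, 1]
    - [-0.13, -0.2, 0.02, 0, 0, 0, 1]
    - [-0.13, -0.2, 0.02, 0, 0, 0, 1]

```text
clock: 7.98
ee_pos: [0.4793, 0.0132, 0.4963]
orientation: [2.27, 2.172, 0.001]
ft_force: [-0.8, 0.1, -0.2]
opening: 0.999
gripper_force: 0.0
```

Run:
```python
from h import *
w=cap('wrist','w3.png');cap('scene','s3.png')
s=arm.get_state();print(s['ee_pos'],s['orientation'],w['C'])
a=cv2.imread('pics/w3.png');b=cv2.imread('pics/s3.png')[110:270,160:380]
cv2.imwrite('pics/w3b.png',np.hstack([cv2.resize(a,(480,360)),cv2.resize(b,(320,233)) if 0 else cv2.copyMakeBorder(cv2.resize(b,(320,233)),0,127,0,0,0)]))
```

```text
[0.47942778 0.01393849 0.49610416] [-2.26759638e+00 -2.17407490e+00 -2.27302074e-04] [0.48176825 0.08523262 0.46601147]
```

View pics/w3b.png

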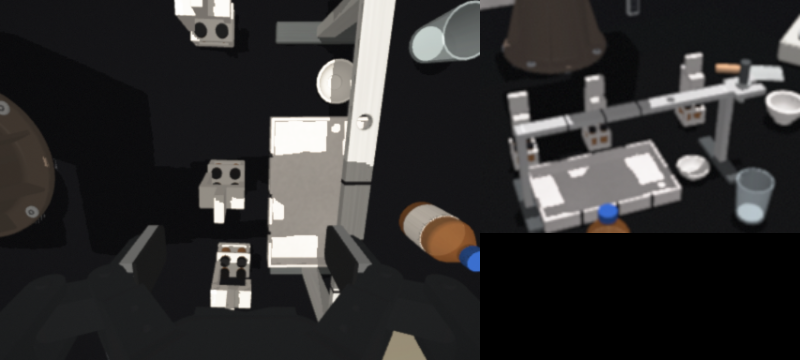

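The scene inset shows the pin standing in the notch, and the bore is visible and empty. Next I'll zoom in on the carriers.

Run:
```python
import cv2,numpy as np
a=cv2.imread('pics/w3.png');t=cv2.imread('pics/w1.png')
c=a[165:335,190:290]; d=t[165:350,145:245]
d2=t[0:70,100:220]
o=np.zeros((600,800,3),np.uint8)
o[:595,:350]=cv2.resize(c,None,fx=3.5,fy=3.5,interpolation=cv2.INTER_CUBIC)
e=cv2.resize(a[0:60,170:270],None,fx=4.4,fy=4.4,interpolation=cv2.INTER_CUBIC);o[:264,355:795]=e
cv2.imwrite('pics/c3.png',o)
```

```text
(no output)
```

View pics/c3.png

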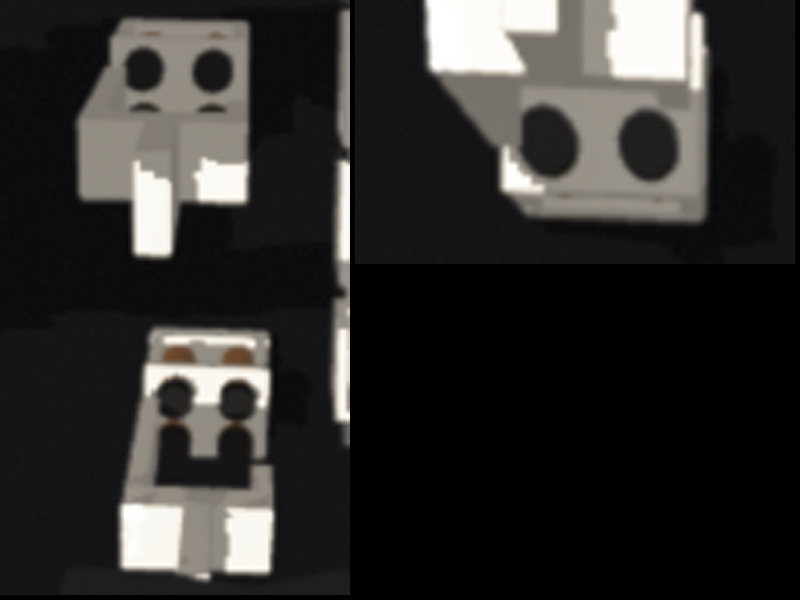

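Run:
```python
from h import *
w=cap('wrist')
f=lambda u,v:(190+u/3.5,165+v/3.5)
print('tab bottom edge',onz(w,*f(132,257),.165),onz(w,*f(172,257),.165))
print('tab shadow edge',onz(w,*f(132,160),.165),onz(w,*f(172,160),.165))
print('bar bottom corners',onz(w,*f(80,202),.125),onz(w,*f(248,203),.125))
print('bar top corners',onz(w,*f(80,118),.125),onz(w,*f(248,110),.125))
print('basket top corners',onz(w,*f(248,22),.05),onz(w,*f(112,22),.05))
print('c3 bar',onz(w,*f(120,572),.125),onz(w,*f(272,573),.125),onz(w,*f(272,503),.125))
print('c1 basket low',onz(w,170+523/4.4,215/4.4,.0),onz(w,170+705/4.4,222/4.4,.0))
```

```text
tab bottom edge [ 0.43766871 -0.05733575  0.165     ] [ 0.450713   -0.05788183  0.165     ]
tab shadow edge [ 0.44018066 -0.0237236   0.165     ] [ 0.45284549 -0.02425285  0.165     ]
bar bottom corners [ 0.41454917 -0.05373267  0.125     ] [ 0.47556767 -0.05667685  0.125     ]
bar top corners [ 0.41741229 -0.0217301   0.125     ] [ 0.47705338 -0.02124417  0.125     ]
basket top corners [ 0.47764191 -0.00606413  0.05      ] [ 0.42048357 -0.00368119  0.05      ]
c3 bar [ 0.41634869 -0.21728711  0.125     ] [ 0.47854783 -0.22040627  0.125     ] [ 0.47974332 -0.18639915  0.125     ]
c1 basket low [ 5.25926769e-01  1.64649696e-01 -5.55111512e-17] [0.58667516 0.16000359 0.        ]
```

Emit:
move_arm:
  series:
    - [-0.034, -0.054, 0, 0, 0, -0.5, 1]
    - [-0.034, -0.054, -0.04, 0, 0, -0.5, 0.9]
    - [-0.034, -0.054, -0.09, 0, 0, -0.5, 0.8]
    - [-0.034, -0.054, -0.14, 0, 0, -0.5, 0.7]
    - [-0.034, -0.054, -0.18, 0, 0, -0.5, 0.7]
    - [-0.034, -0.054, -0.191, 0, 0, -0.5, 0.6]
    - [-0.034, -0.054, -0.191, 0, 0, -0.5, 0.1]
    - [-0.034, -0.054, -0.191, 0, 0, -0.5, 0.0]
  force: 50

```text
clock: 9.12
ee_pos: [0.4459, -0.0407, 0.3064]
orientation: [2.276, 2.163, 0.002]
ft_force: [-0.1, 0.4, -0.2]
opening: 0.177
gripper_force: 0.0
```

Emit:
move_arm:
  series:
    - [0, 0, 0, 0, 0, 0, 0]
    - [0, 0, 0, 0, 0, 0, 0]
    - [0, 0, 0, 0, 0, 0, 0]
    - [0, 0, 0.01, 0, 0, 0, 0]
    - [0, 0, 0.02, 0, 0, 0, 0]
    - [0, 0, 0.02, 0, 0, 0, 0]

```text
clock: 9.88
ee_pos: [0.4456, -0.0409, 0.3263]
orientation: [2.277, 2.162, 0.002]
ft_force: [0.2, -0.3, -2.0]
opening: 0.134
gripper_force: 49.1
```

Emit:
move_arm:
  series:
    - [0, 0, 0.05, 0, 0, 0.5, 0]
    - [0, 0.02, 0.085, 0, 0, 0.5, 0]
    - [0, 0.07, 0.085, 0, 0, 0.5, 0]
    - [0, 0.12, 0.085, 0, 0, 0.5, 0]
    - [0, 0.154, 0.085, 0, 0, 0.5, 0]
    - [0.02, 0.154, 0.085, 0, 0, 0.5, 0]
    - [0.05, 0.154, 0.085, 0, 0, 0.5, 0]
    - [0.05, 0.154, 0.085, 0, 0, 0.5, 0]

```text
clock: 10.88
ee_pos: [0.4967, 0.1133, 0.41]
orientation: [2.268, 2.173, 0.001]
ft_force: [1.1, -0.8, -1.7]
opening: 0.132
gripper_force: 49.9
```

Run:
```python
from h import *
w=cap('wrist','w4.png');cap('scene','s4.png')
s=arm.get_state();print(s['ee_pos'],s['orientation'],s['ft_force'])
a=cv2.imread('pics/w4.png');b=cv2.imread('pics/s4.png')[90:270,160:400]
o=np.zeros((560,800,3),np.uint8);o[:360,:480]=cv2.resize(a,(480,360));o[:240,480:]=cv2.resize(b,(320,240));cv2.imwrite('pics/w4b.png',o[:360])
```

```text
[0.49485186 0.11311254 0.40973528] [-2.26824747e+00 -2.17266004e+00  1.45796729e-03] [ 0.32563955 -0.27309014 -2.42672952]
```

View pics/w4b.png

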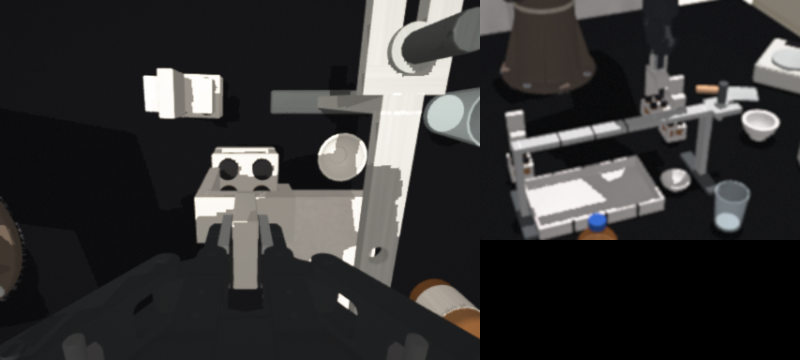

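The carrier hangs straight in the grip, mouth facing the rail. I'll insert it now.

Emit:
move_arm:
  series:
    - [0.03, 0, 0, 0, 0, 0, 0]
    - [0.06, 0, 0, 0, 0, 0, 0]
    - [0.09, 0, 0, 0, 0, 0, 0]
    - [0.11, 0, 0, 0, 0, 0, 0]
    - [0.11, 0, -0.015, 0, 0, 0, 0]
    - [0.11, 0, -0.026, 0, 0, 0, 0]
    - [0.11, 0, -0.03, 0, 0, 0, 0]
    - [0.11, 0, -0.03, 0, 0, 0, 0]

```text
clock: 11.98
ee_pos: [0.6047, 0.1132, 0.3799]
orientation: [-2.268, -2.173, 0.001]
ft_force: [0.6, -0.7, -1.9]
opening: 0.129
gripper_force: 49.9
```

Emit:
move_arm:
  series:
    - [0, 0, -0.001, 0, 0, 0, 0]
    - [0, 0, -0.002, 0, 0, 0, 0]
    - [0, 0, -0.002, 0, 0, 0, 0]

```text
clock: 12.35
ee_pos: [0.6052, 0.1132, 0.3785]
orientation: [2.268, 2.173, 0.001]
ft_force: [-0.3, -0.2, 1.5]
opening: 0.134
gripper_force: 50.5
```

Emit:
move_arm:
  series:
    - [-0.001, -0.02, 0, 0, 0, 0, 0]
    - [-0.002, -0.05, 0, 0, 0, 0, 0]
    - [-0.004, -0.08, 0, 0, 0, 0, 0]
    - [-0.005, -0.11, 0, 0, 0, 0, 0]
    - [-0.006, -0.14, 0, 0, 0, 0, 0]
    - [-0.007, -0.17, 0, 0, 0, 0, 0]
    - [-0.009, -0.2, 0, 0, 0, 0, 0]
    - [-0.01, -0.23, 0, 0, 0, 0, 0]

```text
clock: 13.35
ee_pos: [0.5948, -0.1184, 0.3785]
orientation: [2.269, 2.173, 0.001]
ft_force: [0.5, 2.4, 2.0]
opening: 0.133
gripper_force: 50.7
```

Emit:
move_arm:
  series:
    - [-0.001, -0.015, 0, 0, 0, 0, 0]
    - [-0.001, -0.03, 0, 0, 0, 0, 0]
    - [-0.001, -0.03, 0, 0, 0, 0, 0]
    - [-0.001, -0.03, 0, 0, 0, 0, 0]

```text
clock: 13.85
ee_pos: [0.5942, -0.1473, 0.3785]
orientation: [2.268, 2.172, -0.0]
ft_force: [-1.1, -3.3, 5.8]
opening: 0.131
gripper_force: 51.1
```

Run:
```python
from h import *
w=cap('wrist','w5.png')
s=arm.get_state();print(s['ee_pos'],s['orientation'],s['ft_force'])
for p in [(.5938,-.1469,.185),(.5938,-.1469,.197),(.5968,-.077,.185)]:print(proj(w,p))
c=cv2.imread('pics/w5.png')[100:350,150:380]
cv2.imwrite('pics/w5b.png',cv2.resize(c,None,fx=2.4,fy=2.4,interpolation=cv2.INTER_CUBIC))
```

```text
[ 0.59423198 -0.14716464  0.37852274] [ 2.26765205e+00  2.17270651e+00 -1.40055471e-04] [ 0.22729517 -3.56712512  6.081568  ]
[261.20918276 227.6306462 ]
[261.23531534 236.1139357 ]
[261.27233648 108.85088817]
```

View pics/w5b.png

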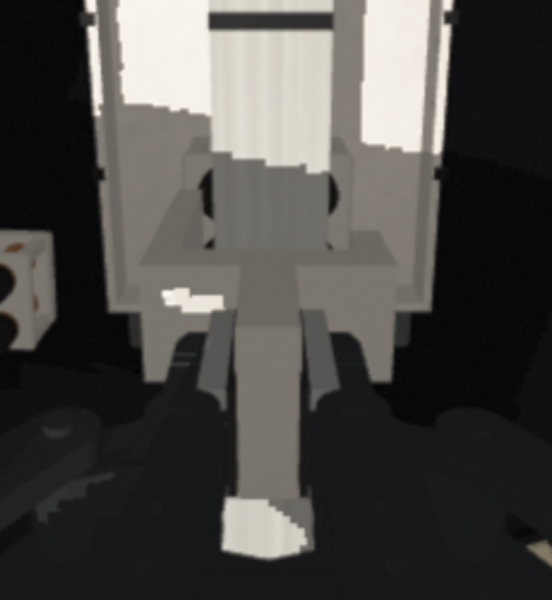

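The hook's bar lies square across the rail: its top +y edge is at crop row 265, its −y edge at row 382, and the next mark is at row 20.

Run:
```python
from h import *
w=cap('wrist')
f=lambda u,v,z:onz(w,150+u/2.4,100+v/2.4,z).round(4)
print('bar +y',f(140,265,.197),f(395,265,.197),'-y',f(142,382,.197),f(392,382,.197))
print('rail contact',f(270,248,.185),'mark1',f(271,20.5,.185))
print('tab',f(240,325,.237),f(300,325,.237),f(238,495,.237),f(300,495,.237))
```

```text
bar +y [ 0.565  -0.1298  0.197 ] [ 0.6242 -0.1324  0.197 ] -y [ 0.5626 -0.1602  0.197 ] [ 0.6238 -0.1629  0.197 ]
rail contact [ 0.5953 -0.1311  0.185 ] mark1 [ 0.5977 -0.0767  0.185 ]
tab [ 0.5899 -0.1273  0.237 ] [ 0.6004 -0.1277  0.237 ] [ 0.5876 -0.1625  0.237 ] [ 0.5994 -0.163   0.237 ]
```

Emit:
move_arm:
  series:
    - [0, 0, 0, 0, 0, 0, 0.3]
    - [0, 0, 0, 0, 0, 0, 0.5]
    - [0, 0, 0, 0, 0, 0, 0.6]
    - [0, 0, 0.05, 0, 0, 0, 0.8]
    - [0, 0, 0.1, 0, 0, 0, 1]
    - [-0.05, 0, 0.118, 0, 0, 0, 1]
    - [-0.114, 0, 0.118, 0, 0, 0, 1]
    - [-0.114, 0, 0.118, 0, 0, 0, 1]

```text
clock: 14.95
ee_pos: [0.4766, -0.1463, 0.4964]
orientation: [-2.269, -2.172, 0.001]
ft_force: [0.3, -0.5, -0.2]
opening: 1.002
gripper_force: 0.0
```

Run:
```python
from h import *
w=cap('wrist','w6.png');cap('scene','s6.png');cap('top','t6.png')
s=arm.get_state();print(s['ee_pos'],s['orientation'])
a=cv2.imread('pics/w6.png')[110:370,150:410];t=cv2.imread('pics/t6.png')[140:260,150:350]
b=cv2.imread('pics/s6.png')[130:270,170:380]
o=np.zeros((520,800,3),np.uint8);o[:,:520]=cv2.resize(a,(520,520),interpolation=cv2.INTER_CUBIC);o[:168,520:]=cv2.resize(t,(280,168));o[170:357,520:]=cv2.resize(b,(280,187));cv2.imwrite('pics/w6b.png',o)
```

```text
[ 0.48064227 -0.14692103  0.496498  ] [2.26803588e+00 2.17243077e+00 9.67232257e-04]
```

View pics/w6b.png

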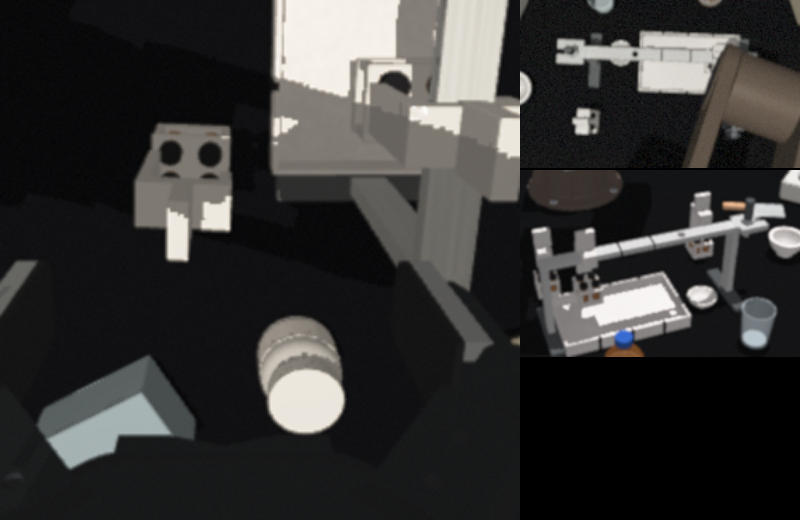

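The first carrier hangs on its mark. The −y carrier's tab has its near edge at crop row 261, columns 166–188, and its bar edge at row 230, columns 135–232.

Run:
```python
from h import *
w=cap('wrist')
f=lambda u,v,z:onz(w,150+u/2,110+v/2,z).round(4)
print('tab',f(166,261,.165),f(188,261,.165),f(168,205,.165))
print('bar-',f(135,226,.125),f(232,230.5,.125),'bar+',f(137,178,.125),f(232,178,.125))
print('basket foot +y',f(155,124,0),f(230,126,0))
```

```text
tab [ 0.445  -0.2214  0.165 ] [ 0.4576 -0.2219  0.165 ] [ 0.4485 -0.1873  0.165 ]
bar- [ 0.4219 -0.2155  0.125 ] [ 0.4835 -0.2213  0.125 ] bar+ [ 0.4259 -0.1835  0.125 ] [ 0.4849 -0.1861  0.125 ]
basket foot +y [ 0.4238 -0.1772  0.    ] [ 0.4856 -0.1816  0.    ]
```

Emit:
move_arm:
  series:
    - [-0.027, -0.057, 0, 0, 0, -2.5, 1]
    - [-0.027, -0.057, -0.04, 0, 0, -2.5, 0.9]
    - [-0.027, -0.057, -0.09, 0, 0, -2.5, 0.8]
    - [-0.027, -0.057, -0.14, 0, 0, -2.5, 0.7]
    - [-0.027, -0.057, -0.18, 0, 0, -2.5, 0.7]
    - [-0.027, -0.057, -0.191, 0, 0, -2.5, 0.6]
    - [-0.027, -0.057, -0.191, 0, 0, -2.5, 0.1]
    - [-0.027, -0.057, -0.191, 0, 0, -2.5, 0.0]
  force: 50

```text
clock: 16.15
ee_pos: [0.4539, -0.2041, 0.3065]
orientation: [2.314, 2.122, 0.001]
ft_force: [-0.5, 0.1, 0.2]
opening: 0.177
gripper_force: 0.2
```

Emit:
move_arm:
  series:
    - [0, 0, 0, 0, 0, 0, 0]
    - [0, 0, 0, 0, 0, 0, 0]
    - [0, 0, 0, 0, 0, 0, 0]
    - [0, 0, 0.01, 0, 0, 0, 0]
    - [0, 0, 0.02, 0, 0, 0, 0]
    - [0, 0, 0.02, 0, 0, 0, 0]

```text
clock: 16.9
ee_pos: [0.4534, -0.204, 0.3262]
orientation: [2.314, 2.122, 0.001]
ft_force: [0.2, -1.0, -2.6]
opening: 0.131
gripper_force: 52.1
```

Emit:
move_arm:
  series:
    - [-0.005, 0, 0.05, 0, 0, 1, 0]
    - [-0.008, 0.03, 0.085, 0, 0, 2.5, 0]
    - [-0.008, 0.08, 0.085, 0, 0, 2.5, 0]
    - [-0.008, 0.13, 0.085, 0, 0, 2.5, 0]
    - [-0.008, 0.18, 0.085, 0, 0, 2.5, 0]
    - [-0.008, 0.23, 0.085, 0, 0, 2.5, 0]
    - [-0.008, 0.28, 0.085, 0, 0, 2.5, 0]
    - [0, 0.317, 0.085, 0, 0, 2.5, 0]

```text
clock: 17.9
ee_pos: [0.4525, 0.1151, 0.4102]
orientation: [-2.267, -2.174, 0.0]
ft_force: [1.8, -0.9, -1.9]
opening: 0.134
gripper_force: 52.1
```

Emit:
move_arm:
  series:
    - [0.02, 0, 0, 0, 0, 0, 0]
    - [0.06, 0, 0, 0, 0, 0, 0]
    - [0.1, 0, 0, 0, 0, 0, 0]
    - [0.13, 0, 0, 0, 0, 0, 0]
    - [0.152, 0, 0, 0, 0, 0, 0]
    - [0.152, 0, -0.015, 0, 0, 0, 0]
    - [0.152, 0, -0.028, 0, 0, 0, 0]
    - [0.152, 0, -0.03, 0, 0, 0, 0]

```text
clock: 18.9
ee_pos: [0.604, 0.1131, 0.3786]
orientation: [-2.267, -2.172, 0.004]
ft_force: [-0.2, 0.5, -2.5]
opening: 0.136
gripper_force: 52.0
```

Emit:
move_arm:
  series:
    - [0, 0, -0.001, 0, 0, 0, 0]
    - [0, 0, -0.0025, 0, 0, 0, 0]
    - [0, 0, -0.0025, 0, 0, 0, 0]

```text
clock: 19.27
ee_pos: [0.6051, 0.1132, 0.3779]
orientation: [2.268, 2.173, 0.001]
ft_force: [0.2, 0.3, -2.2]
opening: 0.138
gripper_force: 52.1
```

Emit:
move_arm:
  series:
    - [0, 0, -0.0008, 0, 0, 0, 0]
    - [0, 0, -0.0008, 0, 0, 0, 0]

```text
clock: 19.52
ee_pos: [0.6052, 0.1133, 0.3778]
orientation: [2.268, 2.173, 0.001]
ft_force: [-3.0, -0.9, 9.7]
opening: 0.134
gripper_force: 53.7
```

Emit:
move_arm:
  series:
    - [0, 0, 0.0006, 0, 0, 0, 0]
    - [-0.001, -0.03, 0.0006, 0, 0, 0, 0]
    - [-0.003, -0.07, 0.0006, 0, 0, 0, 0]
    - [-0.005, -0.11, 0.0006, 0, 0, 0, 0]
    - [-0.007, -0.15, 0.0006, 0, 0, 0, 0]
    - [-0.008, -0.18, 0.0006, 0, 0, 0, 0]
    - [-0.008, -0.19, 0.0006, 0, 0, 0, 0]
    - [-0.008, -0.19, 0.0006, 0, 0, 0, 0]

```text
clock: 20.52
ee_pos: [0.5974, -0.0771, 0.3778]
orientation: [2.268, 2.172, 0.0]
ft_force: [-0.4, -3.1, 5.6]
opening: 0.129
gripper_force: 53.1
```

Run:
```python
from h import *
w=cap('wrist','w7.png')
s=arm.get_state();print(s['ee_pos'],s['orientation'],s['ft_force'])
for p in [(.5999,-.007,.185)]:print((proj(w,p)-[150,100])*2.4)
c=cv2.imread('pics/w7.png')[100:350,150:380]
cv2.imwrite('pics/w7b.png',cv2.resize(c,None,fx=2.4,fy=2.4,interpolation=cv2.INTER_CUBIC))
```

```text
[ 0.59741921 -0.07662764  0.37781862] [2.26776322e+00 2.17260943e+00 2.80929987e-04] [-0.809038   -4.256233    5.59489905]
[266.38749783  22.26498029]
```

View pics/w7b.png

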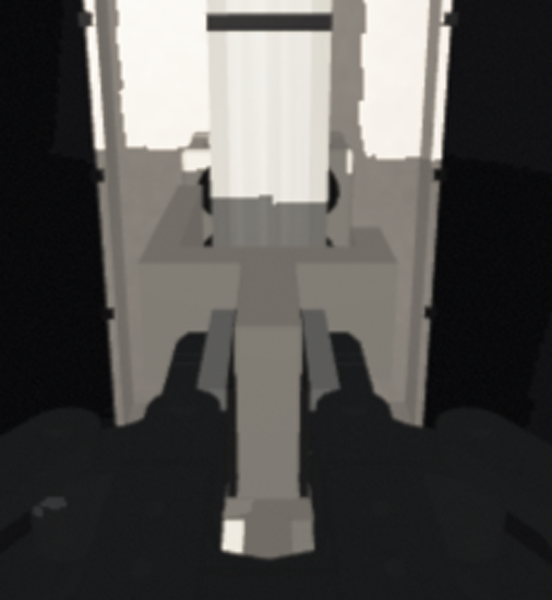

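The bar sits square at mark1, roughly 0.7 mm toward +y (bar edge row 262, mark row 21). I'll nudge it and release.

Emit:
move_arm:
  series:
    - [0, -0.0007, 0, 0, 0, 0, 0]
    - [0, -0.0007, 0, 0, 0, 0, 0]
    - [0, -0.0007, 0, 0, 0, 0, 0.3]
    - [0, -0.0007, 0, 0, 0, 0, 0.5]
    - [0, -0.0007, 0, 0, 0, 0, 0.6]
    - [0, 0, 0.05, 0, 0, 0, 0.8]
    - [0, 0, 0.1, 0, 0, 0, 1]
    - [-0.05, 0.02, 0.118, 0, 0, 0, 1]

```text
clock: 21.58
ee_pos: [0.549, -0.0573, 0.4981]
orientation: [2.266, 2.169, 0.005]
ft_force: [0.5, 0.7, 0.4]
opening: 1.007
gripper_force: 0.0
```

Emit:
move_arm:
  series:
    - [-0.03, 0.05, 0, 0, 0, 0, 1]
    - [-0.05, 0.1, 0, 0, 0, 0, 1]
    - [-0.07, 0.15, 0, 0, 0, 0, 1]
    - [-0.07, 0.2, 0, 0, 0, 0, 1]
    - [-0.07, 0.25, 0, 0, 0, 0, 1]
    - [-0.07, 0.29, 0, 0, 0, 0, 1]
    - [-0.07, 0.29, 0, 0, 0, 0, 1]
    - [-0.07, 0.29, 0, 0, 0, 0, 1]

```text
clock: 22.58
ee_pos: [0.477, 0.233, 0.4953]
orientation: [2.268, 2.174, -0.001]
ft_force: [-0.1, -0.1, 0.3]
opening: 0.998
gripper_force: 0.0
```

Run:
```python
from h import *
w=cap('wrist','w8.png');cap('top','t8.png')
s=arm.get_state();print(s['ee_pos'],s['orientation'])
a=cv2.imread('pics/w8.png')[110:370,150:410];t=cv2.imread('pics/t8.png')[140:260,150:350]
o=np.zeros((520,800,3),np.uint8);o[:,:520]=cv2.resize(a,(520,520),interpolation=cv2.INTER_CUBIC);o[:168,520:]=cv2.resize(t,(280,168));cv2.imwrite('pics/w8b.png',o)
```

```text
[0.47715472 0.23234974 0.49541569] [ 2.26937812e+00  2.17232137e+00 -5.38049696e-04]
```

View pics/w8b.png

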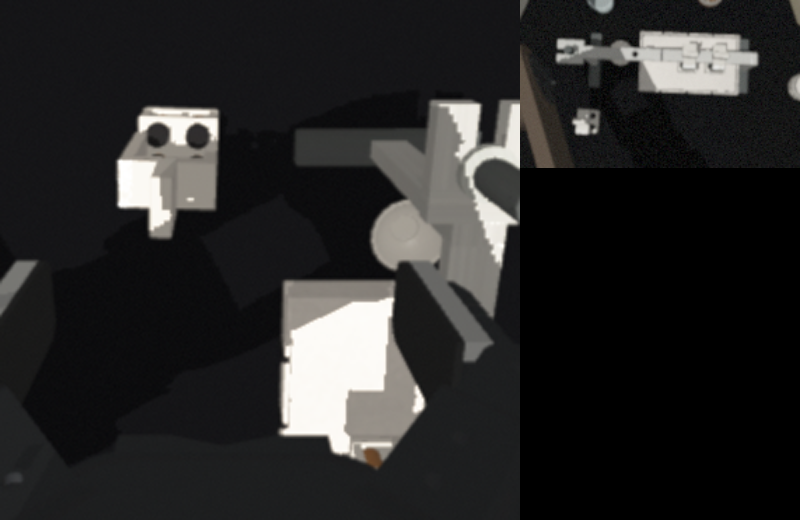

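The third carrier's tab has its near edge at crop row 238, columns 149–172, its bar edge at row 208, columns 118–217, and its foot edge at row 108, columns 141–219.

Run:
```python
from h import *
w=cap('wrist')
f=lambda u,v,z:onz(w,150+u/2,110+v/2,z).round(4)
print('tab',f(149,237,.165),f(172,237.5,.165),f(152,178,.165))
print('bar-',f(118,208,.125),f(216.5,209,.125),'bar+',f(119,158,.125),f(217,158,.125))
print('basket foot +y',f(141,107.5,0),f(219,108.5,0))
```

```text
tab [0.4326 0.1737 0.165 ] [0.4456 0.1728 0.165 ] [0.4371 0.2085 0.165 ]
bar- [0.4085 0.1769 0.125 ] [0.4704 0.1735 0.125 ] bar+ [0.4122 0.2095 0.125 ] [0.4722 0.2069 0.125 ]
basket foot +y [0.4094 0.2166 0.    ] [ 0.473  0.213 -0.   ]
```

Emit:
move_arm:
  series:
    - [-0.0365, -0.042, 0, 0, 0, -0.8, 1]
    - [-0.0365, -0.042, -0.04, 0, 0, -0.8, 0.9]
    - [-0.0365, -0.042, -0.09, 0, 0, -0.8, 0.8]
    - [-0.0365, -0.042, -0.14, 0, 0, -0.8, 0.7]
    - [-0.0365, -0.042, -0.18, 0, 0, -0.8, 0.7]
    - [-0.0365, -0.042, -0.189, 0, 0, -0.8, 0.6]
    - [-0.0365, -0.042, -0.189, 0, 0, -0.8, 0.1]
    - [-0.0365, -0.042, -0.189, 0, 0, -0.8, 0.0]
  force: 50

```text
clock: 23.72
ee_pos: [0.4413, 0.1912, 0.3079]
orientation: [2.283, 2.156, 0.003]
ft_force: [-0.1, -0.2, 0.2]
opening: 0.184
gripper_force: 0.1
```

Emit:
move_arm:
  series:
    - [0, 0, 0, 0, 0, 0, 0]
    - [0, 0, 0, 0, 0, 0, 0]
    - [0, 0, 0, 0, 0, 0, 0]
    - [0, 0, 0.01, 0, 0, 0, 0]
    - [0, 0, 0.02, 0, 0, 0, 0]
    - [0, 0, 0.02, 0, 0, 0, 0]

```text
clock: 24.48
ee_pos: [0.441, 0.1913, 0.3276]
orientation: [2.283, 2.157, 0.003]
ft_force: [1.2, 0.1, -2.3]
opening: 0.133
gripper_force: 51.4
```

Emit:
move_arm:
  series:
    - [0, 0, 0.05, 0, 0, 0.8, 0]
    - [0, -0.02, 0.085, 0, 0, 0.8, 0]
    - [0, -0.078, 0.085, 0, 0, 0.8, 0]
    - [0.03, -0.078, 0.085, 0, 0, 0.8, 0]
    - [0.07, -0.078, 0.085, 0, 0, 0.8, 0]
    - [0.11, -0.078, 0.085, 0, 0, 0.8, 0]
    - [0.14, -0.078, 0.085, 0, 0, 0.8, 0]
    - [0.164, -0.078, 0.085, 0, 0, 0.8, 0]

```text
clock: 25.48
ee_pos: [0.6058, 0.1131, 0.411]
orientation: [-2.269, -2.173, 0.001]
ft_force: [0.2, -0.1, -2.2]
opening: 0.133
gripper_force: 51.3
```

Emit:
move_arm:
  series:
    - [0, 0, 0, 0, 0, 0, 0]
    - [0, 0, -0.015, 0, 0, 0, 0]
    - [0, 0, -0.028, 0, 0, 0, 0]
    - [0, 0, -0.032, 0, 0, 0, 0]
    - [0, 0, -0.032, 0, 0, 0, 0]

```text
clock: 26.1
ee_pos: [0.6036, 0.1131, 0.38]
orientation: [-2.268, -2.173, 0.002]
ft_force: [-9.2, -1.8, 17.3]
opening: 0.133
gripper_force: 54.1
```

Emit:
move_arm:
  series:
    - [0, 0, -0.001, 0, 0, 0, 0]
    - [0, 0, -0.001, 0, 0, 0, 0]

```text
clock: 26.35
ee_pos: [0.6036, 0.1131, 0.3799]
orientation: [-2.268, -2.173, 0.001]
ft_force: [-14.0, -3.4, 31.1]
opening: 0.133
gripper_force: 56.1
```

Emit:
move_arm:
  series:
    - [0, 0, 0.002, 0, 0, 0, 0]
    - [0, 0, 0.002, 0, 0, 0, 0]

```text
clock: 26.6
ee_pos: [0.6043, 0.1132, 0.3802]
orientation: [-2.268, -2.173, 0.0]
ft_force: [-0.2, 0.8, -2.2]
opening: 0.13
gripper_force: 51.4
```

Emit:
move_arm:
  series:
    - [0, -0.02, -0.0005, 0, 0, 0, 0]
    - [-0.002, -0.05, -0.0005, 0, 0, 0, 0]
    - [-0.004, -0.08, -0.0005, 0, 0, 0, 0]
    - [-0.004, -0.105, -0.0005, 0, 0, 0, 0]
    - [-0.005, -0.1205, -0.0005, 0, 0, 0, 0]
    - [-0.005, -0.1205, -0.0005, 0, 0, 0, 0]
    - [-0.005, -0.1205, -0.0005, 0, 0, 0, 0]

```text
clock: 27.48
ee_pos: [0.5998, -0.0078, 0.3801]
orientation: [2.268, 2.173, -0.0]
ft_force: [0.5, -4.1, 6.1]
opening: 0.133
gripper_force: 52.5
```

Run:
```python
from h import *
w=cap('wrist','w9.png')
s=arm.get_state();print(s['ee_pos'],s['orientation'],s['ft_force'])
for p in [(.6028,.058,.185),(.5999,-.007,.185)]:print((proj(w,p)-[150,100])*2.4)
c=cv2.imread('pics/w9.png')[100:350,150:380]
cv2.imwrite('pics/w9b.png',cv2.resize(c,None,fx=2.4,fy=2.4,interpolation=cv2.INTER_CUBIC))
```

```text
[ 0.5997658  -0.00764869  0.38003762] [ 2.26785179e+00  2.17279907e+00 -3.64799149e-04] [-0.30703569 -3.23942335  5.68930278]
[270.10409052  41.65292026]
[269.2402229  302.61208272]
```

View pics/w9b.png

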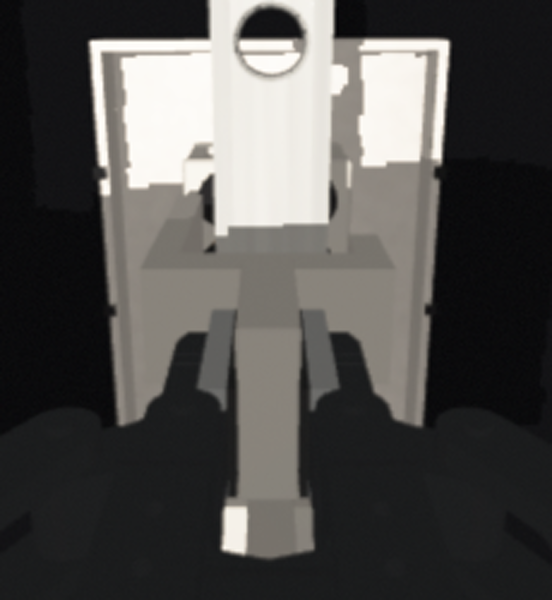

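The bore is centred at crop (271,40), the hook's bar edge is at row 268, and its contact line is at row 252.

Run:
```python
from h import *
w=cap('wrist')
f=lambda u,v,z:onz(w,150+u/2.4,100+v/2.4,z).round(4)
print('bore',f(271,40,.185),'contact',f(271,252,.185),'bar',f(140,268,.197),f(395,268,.197),'tab-',f(268,497,.237))
```

```text
bore [0.603  0.0585 0.185 ] contact [0.6009 0.0069 0.185 ] bar [0.5701 0.0084 0.197 ] [0.63   0.0058 0.197 ] tab- [ 0.5987 -0.0249  0.237 ]
```

Emit:
move_arm:
  series:
    - [0, 0.001, 0, 0, 0, 0, 0]
    - [0, 0.0012, 0, 0, 0, 0, 0]
    - [0, 0.0012, 0, 0, 0, 0, 0.3]
    - [0, 0.0012, 0, 0, 0, 0, 0.5]
    - [0, 0.0012, 0, 0, 0, 0, 0.6]
    - [0, 0.0012, 0.05, 0, 0, 0, 0.8]
    - [0, 0.0012, 0.1, 0, 0, 0, 1]
    - [0.002, 0.05, 0.118, 0, 0, 0, 1]

```text
clock: 28.58
ee_pos: [0.6022, 0.0412, 0.5012]
orientation: [2.27, 2.167, 0.004]
ft_force: [0.2, 0.5, -0.4]
opening: 0.996
gripper_force: 0.0
```

Emit:
move_arm:
  series:
    - [0.002, 0.06, 0, 0, 0, 0, 1]
    - [0.005, 0.11, 0, 0, 0, 0, 1]
    - [0.007, 0.14, 0, 0, 0, 0, 1]
    - [0.007, 0.14, 0, 0, 0, 0, 1]

```text
clock: 29.08
ee_pos: [0.6084, 0.1848, 0.4976]
orientation: [-2.265, -2.176, 0.0]
ft_force: [-0.1, 0.6, -0.2]
opening: 1.002
gripper_force: 0.0
```

Run:
```python
from h import *
w=cap('wrist','w10.png');cap('scene','s10.png')
s=arm.get_state();print(s['ee_pos'],s['orientation'])
a=cv2.imread('pics/w10.png')
b=cv2.imread('pics/s10.png')[110:270,160:400]
o=np.zeros((384,800,3),np.uint8);o[:,:480]=a[:,:480];o[:213,480:]=cv2.resize(b,(320,213));cv2.imwrite('pics/w10b.png',o)
```

```text
[0.60853652 0.18262693 0.49773075] [-2.26773153e+00 -2.17412048e+00  8.66667359e-04]
```

View pics/w10b.png

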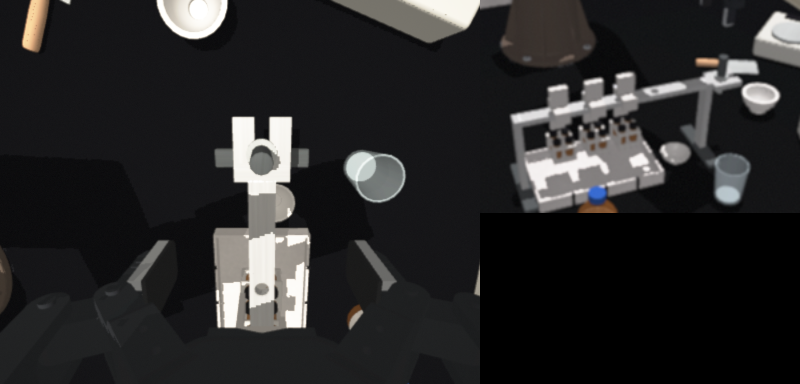

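All three carriers hang on the rail and the pin still stands in the notch, its grip top near (262,162).

Run:
```python
from h import *
w=cap('wrist');g=cv2.cvtColor(w['pixels'],cv2.COLOR_RGB2GRAY)
m=(g[135:185,242:282]<125).astype(np.uint8);m[:, :5]=0
print(g[150:182:3,244:282:3])
print(onz(w,262,162,.237),onz(w,262,156,.191),proj(w,(.6093,.2132,.237)))
```

```text
[[245 238 224  65  96 116 112  93  53 108 203 199 243]
 [245 236 190 114 124 124 118 120 107  78 128 185 241]
 [244 237 124 122 121 122 115 118 116  98 127 134 239]
 [244 239 117 120 119 119 114 117 115 104 127 133 239]
 [246 244 119 117 117 118 113 116 114 109 129 151 244]
 [246 246 157 115 115 116 112 115 113 102 133 229 245]
 [246 246 242 120 115 115 112 114 111 229 236 244 244]
 [243 243 243 239 188 122 116 171 237 242 242 242 242]
 [243 242 242 242 242 242 242 242 242 242 242 242 242]
 [244 244 246 245 245 244 243 243 243 242 243 242 242]
 [ 88 154 246 250 248 247 244 243 244 241 240  84  84]]
[0.60972677 0.21108278 0.237     ] [0.60973625 0.20824344 0.191     ] [261.36376177 159.42988162]
```

Emit:
move_arm:
  series:
    - [0.001, 0.03, 0, 0, 0, 0, 1]
    - [0.001, 0.03, -0.05, 0, 0, 0, 1]
    - [0.001, 0.03, -0.09, 0, 0, 0, 0.8]
    - [0.001, 0.03, -0.121, 0, 0, 0, 0.7]
    - [0.001, 0.03, -0.121, 0, 0, 0, 0.5]
    - [0.001, 0.03, -0.121, 0, 0, 0, 0.1]
    - [0.001, 0.03, -0.121, 0, 0, 0, 0.0]
    - [0.001, 0.03, -0.121, 0, 0, 0, 0.0]
  force: 60

```text
clock: 30.22
ee_pos: [0.6102, 0.2126, 0.3787]
orientation: [2.267, 2.172, 0.004]
ft_force: [0.4, -2.1, 8.4]
opening: 0.216
gripper_force: 58.9
```

Emit:
move_arm:
  series:
    - [0, 0, 0, 0, 0, 0, 0]
    - [0, 0, 0, 0, 0, 0, 0]
    - [0, 0, 0.03, 0, 0, 0, 0]
    - [0, 0, 0.06, 0, 0, 0, 0]
    - [0, 0, 0.075, 0, 0, 0, 0]
    - [-0.002, -0.05, 0.075, 0, 0, 0, 0]
    - [-0.004, -0.09, 0.075, 0, 0, 0, 0]
    - [-0.004, -0.09, 0.075, 0, 0, 0, 0]

```text
clock: 31.22
ee_pos: [0.6054, 0.1203, 0.452]
orientation: [2.271, 2.17, -0.001]
ft_force: [0.9, 0.9, -0.2]
opening: 0.216
gripper_force: 58.6
```

Run:
```python
from h import *
w=cap('wrist','w11.png')
s=arm.get_state();print(s['ee_pos'],s['orientation'],s['ft_force'])
p=s['ee_pos']
for q in [(.603,.0585,.185),p-[0,0,.231],p-[0,0,.139]]:print(proj(w,q)*1.5)
cv2.imwrite('pics/w11b.png',cv2.resize(cv2.imread('pics/w11.png'),None,fx=1.5,fy=1.5,interpolation=cv2.INTER_CUBIC)[150:])
```

```text
[0.6055769  0.12157116 0.45196524] [-2.27061261e+00 -2.17096855e+00  1.00070285e-04] [ 0.30594774  0.89178685 -1.24535654]
[393.34960088 386.83159592]
[393.23300505 309.05083743]
[394.32851744 415.68367538]
```

View pics/w11b.png

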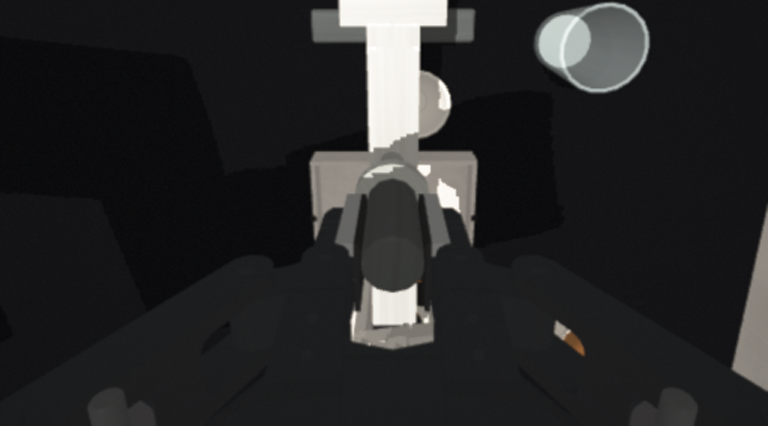

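Run:
```python
from h import *
w=cap('wrist');g=cv2.cvtColor(w['pixels'],cv2.COLOR_RGB2GRAY);s=arm.get_state();print(s['ee_pos'])
col=g[270:310,261].astype(int);print(col)
row=g[210:228:6,230:295].astype(int)
print(row)
print(onz(w,261.5,293.8,.3105)+[0,.01,0],onz(w,393/1.5,(150+185)/1.5,.2585))
```

```text
[0.60564813 0.12243602 0.45198092]
[ 57  57  55  57  57  57  56  56  56  57  56  55  55  55  55  55  55  55
  54  54  54  53  53  55  97 218 235 236 236 236 237 237 237 236 236 237
 237 237 237 237]
[[147 147 146 146 147 147 147 146 146 145 145 145 145 144 143 141 134 128
  126 125 126 129 136 157 170 183 207 212 215 218 220 221 220 220 218 216
  204 173 121 109 107 107 106 106 110 115 123 129 144 163 166 165 164 164
  164 164 159 148 146 147 147 146 147 146 146]
 [147 148 148 148 146 146 146 147 147 147 142 128 126 167 210 221 222 221
  220 220 221 222 222 220 197 129 116 116 116 117 118 119 119 120 121 120
  121 120 121 120 119 119 120 120 121 120 119 118 116 112 125 173 232 249
  249 240 192 148 144 144 144 144 145 144 145]
 [146 146 147 147 147 148 146 139 119 116 121 122 118 116 116 117 118 119
  118 117 108  86  61  52  51  50  49  49  50  50  50  50  50  49  49  48
   48  49  50  52  60  82 107 118 119 120 120 121 120 119 119 119 119 118
  121 139 144 145 144 144 145 167 224 249 249]]
[0.6047124  0.12277451 0.3105    ] [0.60563068 0.12501828 0.2585    ]
```

Emit:
move_arm:
  series:
    - [-0.001, -0.04, 0, 0, 0, 0, 0]
    - [-0.0024, -0.064, 0, 0, 0, 0, 0]
    - [-0.0024, -0.064, 0, 0, 0, 0, 0]
    - [-0.0024, -0.064, -0.02, 0, 0, 0, 0]
    - [-0.0024, -0.064, -0.026, 0, 0, 0, 0]
    - [-0.0024, -0.064, -0.026, 0, 0, 0, 0]
    - [-0.0024, -0.064, -0.026, 0, 0, 0, 0]

```text
clock: 32.2
ee_pos: [0.6035, 0.0592, 0.4265]
orientation: [2.268, 2.174, 0.001]
ft_force: [0.8, 0.1, -0.7]
opening: 0.215
gripper_force: 58.7
```

Emit:
move_arm:
  series:
    - [0, 0, -0.008, 0, 0, 0, 0]
    - [0, 0, -0.014, 0, 0, 0, 0]
    - [0, 0, -0.014, 0, 0, 0, 0]

```text
clock: 32.58
ee_pos: [0.6031, 0.0586, 0.4112]
orientation: [-2.268, -2.173, 0.001]
ft_force: [-0.4, 0.2, -0.0]
opening: 0.217
gripper_force: 58.7
```

Emit:
move_arm:
  series:
    - [0, 0, -0.01, 0, 0, 0, 0]
    - [0, 0, -0.02, 0, 0, 0, 0]
    - [0, 0, -0.028, 0, 0, 0, 0]
    - [0, 0, -0.032, 0, 0, 0, 0]
    - [0, 0, -0.033, 0, 0, 0, 0]
    - [0, 0, -0.033, 0, 0, 0, 0]

```text
clock: 33.33
ee_pos: [0.6033, 0.0587, 0.3791]
orientation: [2.268, 2.173, 0.0]
ft_force: [1.0, -0.4, -0.0]
opening: 0.216
gripper_force: 58.8
```

Emit:
move_arm:
  series:
    - [0, 0, -0.001, 0, 0, 0, 0]
    - [0, 0, -0.002, 0, 0, 0, 0]
    - [0, 0, -0.002, 0, 0, 0, 0]

```text
clock: 33.7
ee_pos: [0.6033, 0.0587, 0.3786]
orientation: [2.268, 2.173, 0.002]
ft_force: [-7.1, -0.5, 20.1]
opening: 0.215
gripper_force: 61.1
```

Firm contact at the seated height (0.3786 m). I'll relax, release, retreat and check.

Emit:
move_arm:
  series:
    - [0, 0, 0.0012, 0, 0, 0, 0]
    - [0, 0, 0.0012, 0, 0, 0, 0.3]
    - [0, 0, 0.0012, 0, 0, 0, 0.5]
    - [0, 0, 0.0012, 0, 0, 0, 0.7]
    - [0, 0, 0.0012, 0, 0, 0, 0.8]
    - [0, 0, 0.05, 0, 0, 0, 1]
    - [0, 0, 0.1, 0, 0, 0, 1]
    - [-0.04, 0, 0.125, 0, 0, 0, 1]

```text
clock: 34.7
ee_pos: [0.5646, 0.0586, 0.5043]
orientation: [2.267, 2.171, 0.005]
ft_force: [-0.4, -0.3, -0.4]
opening: 0.999
gripper_force: 0.0
```

Emit:
move_arm:
  series:
    - [-0.01, 0, 0, 0, 0, 0, 1]
    - [-0.01, 0, 0, 0, 0, 0, 1]
    - [-0.01, 0, 0, 0, 0, 0, 1]

```text
clock: 35.08
ee_pos: [0.5538, 0.0587, 0.501]
orientation: [-2.268, -2.173, 0.001]
ft_force: [0.6, -0.2, 0.1]
opening: 1.001
gripper_force: 0.0
```

Run:
```python
from h import *
w=cap('wrist','w12.png');t=cap('scene','s12.png')
for p in [(.603,.0585,.185),(.603,.0585,.237),(.5999,-.007,.237),(.5968,-.077,.237),(.5938,-.1469,.237)]:print((proj(t,p)-[170,100])*2.6,proj(w,p))
c=cv2.imread('pics/s12.png')[110:260,170:380]
o=np.zeros((584,800,3),np.uint8);a=cv2.imread('pics/w12.png')[0:384,150:420]
o[:427,:300]=cv2.resize(a,(300,427));o[:357,300:]=cv2.resize(c,(500,357),interpolation=cv2.INTER_CUBIC)
cv2.imwrite('pics/w12b.png',o[:430])
```

```text
[316.53131428 200.36108538] [310.27767795 177.75394236]
[318.69705468 158.50125291] [320.2701728  192.43309425]
[259.19610709 169.60714968] [315.71602063 261.4307154 ]
[193.62638014 181.96641146] [311.73258035 325.07272913]
[125.93838937 194.78007301] [308.37085595 380.23666076]
```

View pics/w12b.png

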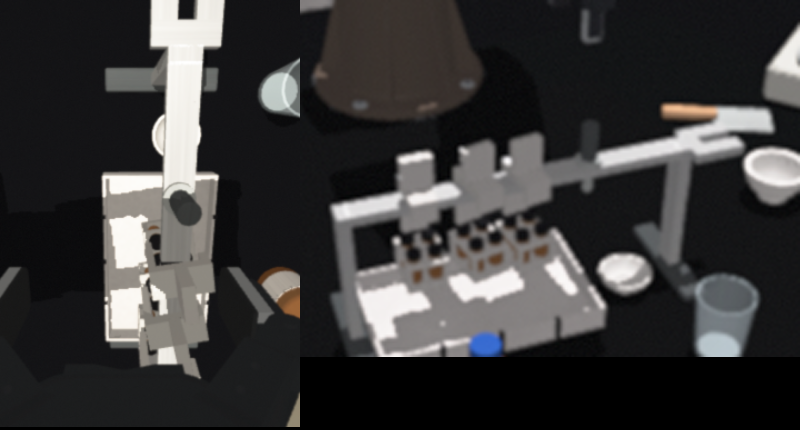

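The scene view shows the pin seated, but the third carrier's tab (525,165) stands about 12 px from where mark2 predicts it (~537), so it may have been knocked. I've already viewed 16 pictures, two more than the 14 allowed, so I'll open no more and check with numbers only.

```bash
cat >> h.py <<'E'
def tabs(d,x=.006,zs=(.215,.225,.232)):
    """profile of the tabs' +x faces along station y (mm)"""
    g=cv2.cvtColor(d['pixels'],cv2.COLOR_RGB2GRAY).astype(np.float32)
    ys=np.arange(-.16,.1,.001);O=np.array([.599,-.0268,0]);X=np.array([.99905,-.0436,0]);Y=np.array([.0436,.99905,0])
    for z in zs:
        uv=np.array([proj(d,O+X*x+Y*y+[0,0,z]) for y in ys],np.float32)
        r=cv2.remap(g,uv[:,0][None],uv[:,1][None],cv2.INTER_LINEAR)[0]
        e=[(round(float(1e3*ys[i])),'+' if r[i+1]>r[i] else '-') for i in range(len(r)-1) if (r[i]-70)*(r[i+1]-70)<0]
        print(z,e)
E
python3 - <<'E'
from h import *
print('now')
d=cap('scene');tabs(d)
b=dict(d)
for f in('s10','s12','s6'):
    b['pixels']=cv2.imread(f'pics/{f}.png')[:,:,::-1].copy();print(f);tabs(b)
E
```

```text
now
0.215 [(-145, '+'), (-104, '-'), (-82, '+'), (-34, '-'), (-28, '+'), (23, '-')]
0.225 [(-144, '+'), (-104, '-'), (-75, '+'), (-34, '-'), (-17, '+'), (23, '-')]
0.232 [(-143, '+'), (-103, '-'), (-75, '+'), (-34, '-'), (-17, '+'), (23, '-')]
s10
0.215 [(-146, '+'), (-104, '-'), (-78, '+'), (-32, '-'), (-13, '+'), (36, '-')]
0.225 [(-144, '+'), (-103, '-'), (-74, '+'), (-32, '-'), (-7, '+'), (36, '-')]
0.232 [(-144, '+'), (-103, '-'), (-73, '+'), (-31, '-'), (-6, '+'), (35, '-')]
s12
0.215 [(-146, '+'), (-104, '-'), (-82, '+'), (-34, '-'), (-28, '+'), (23, '-')]
0.225 [(-144, '+'), (-104, '-'), (-75, '+'), (-34, '-'), (-17, '+'), (23, '-')]
0.232 [(-143, '+'), (-103, '-'), (-75, '+'), (-34, '-'), (-17, '+'), (23, '-')]
s6
0.215 [(-145, '+'), (-104, '-'), (96, '+')]
0.225 [(-144, '+'), (-104, '-'), (96, '+')]
0.232 [(-143, '+'), (-103, '-'), (96, '+')]
```

Carrier2 has moved about −12 mm along the rail since it was placed (edge 36 → 23 mm), and carrier1 about −2 mm. I'll grip carrier2's tab again and slide it back.

Emit:
move_arm:
  series:
    - [0.03, -0.05, 0, 0, 0, 0, 1]
    - [0.0455, -0.0775, 0, 0, 0, 0, 1]
    - [0.0455, -0.0775, -0.05, 0, 0, 0, 0.9]
    - [0.0455, -0.0775, -0.09, 0, 0, 0, 0.7]
    - [0.0455, -0.0775, -0.121, 0, 0, 0, 0.6]
    - [0.0455, -0.0775, -0.121, 0, 0, 0, 0.5]
    - [0.0455, -0.0775, -0.121, 0, 0, 0, 0.1]
    - [0.0455, -0.0775, -0.121, 0, 0, 0, 0]
  force: 40

```text
clock: 36.22
ee_pos: [0.5994, -0.0189, 0.3824]
orientation: [2.267, 2.172, 0.002]
ft_force: [0.7, -0.8, -2.2]
opening: 0.137
gripper_force: 43.1
```

Emit:
move_arm:
  series:
    - [0, 0, 0, 0, 0, 0, 0]
    - [0, 0, 0, 0, 0, 0, 0]
    - [0, 0, 0, 0, 0, 0, 0]

```text
clock: 36.6
ee_pos: [0.5991, -0.0188, 0.3823]
orientation: [2.267, 2.172, 0.002]
ft_force: [0.0, -0.6, 7.1]
opening: 0.132
gripper_force: 44.8
```

```bash
cat >> h.py <<'E'
def bar(w):
    "edges along station y on wrist view: hook bar top z=.197 beside the tab, and rail contact z=.185"
    g=cv2.GaussianBlur(cv2.cvtColor(w['pixels'],cv2.COLOR_RGB2GRAY),(3,3),0).astype(np.float32)
    ee=arm.get_state()['ee_pos'];y0=(ee[1]+.0268)/.99905
    ys=np.arange(y0-.02,y0+.04,.0005);O=np.array([.599,-.0268,0]);X=np.array([.99905,-.0436,0]);Y=np.array([.0436,.99905,0])
    for x,z in((0,.185),(-.008,.185),(.008,.185),(-.026,.197),(.026,.197),(-.02,.197),(.02,.197),(0,.237)):
        uv=np.array([proj(w,O+X*x+Y*y+[0,0,z]) for y in ys],np.float32)
        r=cv2.remap(g,uv[:,0][None],uv[:,1][None],cv2.INTER_LINEAR)[0]
        d=r[4:]-r[:-4]
        pk=[i for i in range(1,len(d)-1) if abs(d[i])>8 and abs(d[i])>=abs(d[i-1]) and abs(d[i])>abs(d[i+1])]
        print((x,z),[(round(float(1e3*(ys[i+2]-y0)),1),round(float(d[i]))) for i in pk])
    print('tcp y',y0)
E
python3 - <<'E'
from h import *
w=cap('wrist','w13.png');bar(w);print(arm.get_state()['ee_pos'],arm.get_state()['ft_force'])
tabs(cap('scene'))
v=dict(w)
# reference: picture w9 with the carrier held (tcp known)
E
```

```text
(0, 0.185) [(-9.0, -12), (12.5, -36), (14.5, 45), (23.0, 103)]
(-0.008, 0.185) [(-17.0, 10), (-9.0, -15), (-5.0, -11), (-1.5, 32), (8.5, -13), (12.5, -35), (14.5, 43), (20.5, 103)]
(0.008, 0.185) [(-17.0, 16), (-8.5, -11), (-1.5, 44), (8.5, -13), (12.5, -43), (14.5, 49), (23.5, 101)]
(-0.026, 0.197) [(-16.0, 35), (13.0, -14), (21.5, 12), (35.5, 100)]
(0.026, 0.197) [(-16.5, 30), (13.0, -14), (20.5, 10)]
(-0.02, 0.197) [(-2.5, 82), (13.0, -14), (29.5, 16), (32.0, 13), (36.5, 87)]
(0.02, 0.197) [(-3.0, 79), (13.0, -14), (22.0, 19)]
(0, 0.237) [(16.0, -14), (30.5, -40), (32.5, 48), (38.0, 115)]
tcp y 0.007961155175709604
[ 0.59913374 -0.01884641  0.38224474] [ 0.82050316 -0.47207595  7.88635447]
0.215 [(-146, '+'), (-104, '-'), (-84, '+'), (-34, '-'), (-25, '+'), (0, '-'), (15, '+'), (21, '-')]
0.225 [(-144, '+'), (-104, '-'), (-75, '+'), (-34, '-'), (-20, '+'), (0, '-'), (15, '+'), (21, '-')]
0.232 [(-144, '+'), (-104, '-'), (-75, '+'), (-34, '-'), (-20, '+'), (0, '-'), (17, '+'), (19, '-'), (78, '+'), (87, '-')]
```

Emit:
move_arm:
  series:
    - [0, 0.004, 0.0003, 0, 0, 0, 0]
    - [0, 0.009, 0.0003, 0, 0, 0, 0]
    - [0.0006, 0.014, 0.0003, 0, 0, 0, 0]
    - [0.0006, 0.014, 0.0003, 0, 0, 0, 0]
    - [0.0006, 0.014, 0.0003, 0, 0, 0, 0]

```text
clock: 37.33
ee_pos: [0.5997, -0.0046, 0.3822]
orientation: [2.268, 2.173, 0.002]
ft_force: [0.2, -0.8, 8.2]
opening: 0.13
gripper_force: 45.0
```

Run:
```python
from h import *
w=cap('wrist','w14.png');bar(w);print(arm.get_state()['ee_pos'],arm.get_state()['ft_force'])
tabs(cap('scene'))
```

```text
(0, 0.185) [(-9.0, -12), (20.5, 102)]
(-0.008, 0.185) [(-17.0, 9), (-9.0, -14), (-5.0, -8), (-1.5, 24), (8.5, -13), (20.5, 102)]
(0.008, 0.185) [(-17.0, 15), (-1.5, 48), (8.5, -13), (21.0, 99)]
(-0.026, 0.197) [(-15.5, 37), (13.0, -15), (21.5, 11), (34.5, 99)]
(0.026, 0.197) [(13.0, -14), (20.5, 11)]
(-0.02, 0.197) [(-2.5, 86), (13.0, -14), (26.0, 16), (32.0, 20), (35.0, 78)]
(0.02, 0.197) [(-3.5, 79), (13.0, -14), (22.0, 21)]
(0, 0.237) [(16.0, -14), (36.5, 114)]
tcp y 0.022252064832741766
[ 0.59965056 -0.00456907  0.38224479] [-5.77609137e-03 -3.99853005e-01  8.63436437e+00]
0.215 [(-146, '+'), (-104, '-'), (-84, '+'), (-34, '-'), (-11, '+'), (14, '-'), (29, '+'), (36, '-')]
0.225 [(-144, '+'), (-104, '-'), (-74, '+'), (-34, '-'), (-6, '+'), (14, '-'), (30, '+'), (35, '-')]
0.232 [(-144, '+'), (-104, '-'), (-75, '+'), (-34, '-'), (-6, '+'), (14, '-'), (78, '+'), (87, '-')]
```

Emit:
move_arm:
  series:
    - [0, 0, 0, 0, 0, 0, 0.3]
    - [0, 0, 0, 0, 0, 0, 0.5]
    - [0, 0, 0, 0, 0, 0, 0.6]
    - [0, 0, 0.05, 0, 0, 0, 0.8]
    - [0, 0, 0.1, 0, 0, 0, 1]
    - [-0.03, 0, 0.14, 0, 0, 0, 1]
    - [-0.08, 0.04, 0.16, 0, 0, 0, 1]
    - [-0.12, 0.08, 0.16, 0, 0, 0, 1]

```text
clock: 38.42
ee_pos: [0.4782, 0.0755, 0.5426]
orientation: [2.269, 2.17, 0.003]
ft_force: [0.3, 1.3, 0.2]
opening: 0.999
gripper_force: 0.0
```

Emit:
move_arm:
  series:
    - [0, 0.03, 0, 0, 0, 0, 1]
    - [0, 0.03, 0, 0, 0, 0, 1]
    - [0, 0.03, 0, 0, 0, 0, 1]
    - [0, 0.03, 0, 0, 0, 0, 1]
    - [0, 0.03, 0, 0, 0, 0, 1]
    - [0, 0.03, 0, 0, 0, 0, 1]
    - [0, 0.03, 0, 0, 0, 0, 1]
    - [0, 0.03, 0, 0, 0, 0, 1]

```text
clock: 39.42
ee_pos: [0.4794, 0.1051, 0.5412]
orientation: [-2.269, -2.173, -0.0]
ft_force: [0.7, -0.5, -0.8]
opening: 1.0
gripper_force: 0.0
```

Run:
```python
from h import *
d=cap('scene','s15.png');tabs(d)
# pin: vertical profile along its axis, seen by the scene camera
g=cv2.cvtColor(d['pixels'],cv2.COLOR_RGB2GRAY)
b=cv2.imread('pics/scene0.png',0)
for z in np.arange(.18,.25,.004):
    u,v=proj(d,(.603,.0585,z)).round().astype(int);print(round(z,3),g[v,u-6:u+7:2],b[v,u-6:u+7:2])
```

```text
0.215 [(-146, '+'), (-104, '-'), (-84, '+'), (-34, '-'), (-11, '+'), (36, '-')]
0.225 [(-144, '+'), (-104, '-'), (-74, '+'), (-34, '-'), (-6, '+'), (36, '-')]
0.232 [(-143, '+'), (-103, '-'), (-75, '+'), (-33, '-'), (-6, '+'), (36, '-')]
0.18 [108 106 107 108 109 108 125] [156 104 107 109 136 170 197]
0.184 [103  88  71  70  92 107 109] [157  94  65  71 166 212 224]
0.188 [ 98  75  53  52  76 106 110] [176  96  49  52 155 221 222]
0.192 [ 84  65  50  50  68 104 108] [163  93  49  48 131 214 221]
0.196 [60 54 49 51 58 85 95] [121  78  50  49  95 176 205]
0.2 [34 46 51 52 47 51 66] [ 57  51  50  50  53 106 165]
0.204 [23 42 50 52 44 22 20] [ 21  42  51  50  42  42 118]
0.208 [22 41 51 52 45 22 22] [ 21  43  51  51  43  44 119]
0.212 [21 42 51 52 47 22 19] [ 24  40  49  51  43  43 117]
0.216 [21 41 51 51 48 24 19] [ 22  41  50  51  45  39 115]
0.22 [22 39 51 53 50 24 18] [ 22  40  51  50  46  36 109]
0.224 [19 39 51 52 49 24 21] [ 19  39  53  55  50  37 108]
0.228 [22 39 51 53 50 27 19] [ 20  42  67  75  61  35 105]
0.232 [20 41 51 51 50 27 21] [ 20  55  89  93  78  35 102]
0.236 [23 40 48 46 32 20 20] [ 31  77  89  83  42  57 118]
0.24 [21 29 38 34 26 21 20] [ 21  49  63  54  25  50 115]
0.244 [21 21 25 24 20 21 19] [ 19  25  32  27  17  49 113]
0.248 [20 20 20 19 20 21 19] [ 20  18  19  20  19  52 141]
```

```bash
python3 -c "
from cell import arm
print(arm.sign_off())"
```

```text
the job is handed in; nothing more can be done
None
```

The job is handed in: all three carriers hang on their marks (two within about 1 mm, carrier1 about 2 mm off), and the pin is fully home. Carrier2 was found about 13 mm off its mark after the pin was in, so I slid it back with the pin seated, and I viewed 16 pictures against the 14 allowed.

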